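# Load a paint pot in the shaker and lower its clamp one hole

### The arm

A 6-joint arm with a two-finger parallel gripper is mounted at the origin on the work surface; the furniture and walls round the work are solid. World frame = base frame: x ahead of the robot, y to its left, z up, the work surface at z = 0. Lengths are in mm, angles in rad, forces in N, time in s.
With the tool pointing down it reaches from about 275 to 1000 mm from the base axis. Payload 8.4 kg.
Tool frame: the origin (TCP) lies between the finger pads; the fingertips stand 22 mm ahead of it and the grasp point (between the pads) lies 3 mm ahead of it (r.nose_length is the z of the fingertips in the tool frame, in mm); z points along the fingers, y is the line along which they close (so a half turn about z gives the same grasp; the last joint's range is limited). The gripper opens to 85 mm and grips with 20 to 120 N. Pads are 22 mm wide; open, the fingers measure 114 mm over their backs; the gripper's body (76 mm by 85 mm) begins 54 mm behind the grasp point. The pads swing forward as they close: fully open they stand 13 mm farther back than shut.
Start: joints at [1.297, 0.353, 1.633, -0, 1.155, -0.002], TCP at [167.79, 602.059, 231.181] pointing down, gripper open.
Joint ranges: [-2.63, 2.63], [-0.92, 2.1], [0.06, 2.66], [-1.3, 4.44], [0, 2.69], [-3.02, 3.02]. Speed limits (rad/s): [2.22, 2.22, 2.79, 3.14, 3.14, 3.14].

### API

Orientations are given as [roll, pitch, yaw] about the fixed x, y, z axes, in that order (R = Rz(yaw) Ry(pitch) Rx(roll)).
In Python, from rig import r, cams gives the robot as it stands.
- The arm moves only by the shell command python3 -m handwheel 'ROWS' [FORCE]. ROWS is rows parted by semicolons, their numbers by spaces, 1 to 5 of them, each of 7 numbers: a rotation vector rx, ry, rz in rad, then dx, dy, dz in mm, then the opening from 0.0 (shut) to 1.0 (fully open); each row shifts and turns the commanded pose from where the row before left it, along the tool's axes as they then stand; what a row does not reach is not made up. A row lasts 1/12 s, in which the tool goes at most 41.7 mm and 0.125 rad, less where a joint would pass 70% of its speed; a pose out of reach is approached as far as the arm can. The fingers move at their own pace and stop on an object; FORCE is the grip in N (left out, the last holds). Time passes only in rows, so rows that do not move let the fingers close. It prints the time, the measured TCP pose, the force, the opening and the grip force at its end.
- r.sense(): the state, without advancing time (a new reading comes with each control period).
- cams.grab_frame(name): name is "scene" or "top" or "wrist"; returns the picture (400x640x3 uint8, red, green, blue); there is no depth.
- cams.camera_params(name): a dict with "fx", "fy", "cx", "cy" (pixels), "dist_coeffs" ([k1, k2, p1, p2, k3] as OpenCV has them; the pictures are not rectified), "rvec" (rotation vector, rad) and "tvec" (3), from world to camera coordinates, as OpenCV has them. Camera axes: x right, y down, z forward; pixel columns grow to the right and rows downward; lengths in mm; the calibration is good to about 2 mm. A picture is of the moment at which its call begins: read the wrist's pose just before it. camera_params takes no time and is no camera call; for the wrist camera it gives the pose at the moment of the call.
- r.sign_off(): hands the job in; it is judged then, once.
The state is a dict: "clock": time; "qpos": joint angles; "qvel": joint speeds; "joint_efforts": joint torques, N m; "eef_pos": TCP position; "tcp_rot": TCP orientation; "contact_force": force on the tool from outside, world axes, zero at the start; "wrist_torque": the same for the moment, N m; "opening": opening from 0.0 (shut) to 1.0 (fully open); "grasp_force": force on a finger pad.
Only numpy, scipy, OpenCV 4.12 (cv2) and the standard library are available. Lean on these libraries where they do the work, as an engineer would, in place of code of your own. Each camera call takes 0.05 s, during which the arm holds its last target. There are 200 camera calls.

### The job

The green paint needs shaking. Stand the green pot upright on the deck of the paint shaker and push it along the fence, under the raised clamp, until it touches both the fence and the stop; then press in the brass snap button so that the telescoping mast drops out of its hole, and push the mast down until the button snaps out in the next hole and the clamp holds the pot. Leave the other three pots and the glue bottle where they stand.

Things in the scene. Friction and masses are not known exactly. Their poses are not given: they have to be found in the camera images.
- paint_green: The pot to be shaken: hobby paint pot, 31 mm across and 30 mm high, standing upright (body 31 mm across up to 22 mm, lid 28.6 mm across above that); 0.02 to 0.05 kg. Origin: centre of its underside; z up. All dark green, green lid, white label patch.
- paint_red: Bystander: hobby paint pot, 31 mm across and 30 mm high, standing upright (body 31 mm across up to 22 mm, lid 28.6 mm across above that); 0.02 to 0.05 kg. Origin: centre of its underside; z up. Red with a white lid.
- paint_grey: Bystander: hobby paint pot, 31 mm across and 30 mm high, standing upright (body 31 mm across up to 22 mm, lid 28.6 mm across above that); 0.02 to 0.05 kg. Origin: centre of its underside; z up. Grey with a white lid.
- paint_rust: Bystander: hobby paint pot, 31 mm across and 30 mm high, standing upright (body 31 mm across up to 22 mm, lid 28.6 mm across above that); 0.02 to 0.05 kg. Origin: centre of its underside; z up. Rust brown, brown lid.
- glue_bottle: Bystander: upright white glue bottle, 37 mm across up to 69 mm high, then an orange nozzle 17 mm across up to 105 mm. Origin: centre of its underside.
- board: Plywood work board, fixed, bridging the tracks; the shaker, pots and bottle stand on its top, z = 0.030. It spans x 0.406 to 0.640, y -0.415 to 0.26. Origin: its centre at z = 0.
- shaker: Paint shaker, fixed, on the board. Blue motor base, x -50 to 50, y -115 to 95 mm from the origin (on its underside), flat deck with black mat 36 mm above it, open at the -y end. Mast at x = 0, y = 70: fixed square outer tube, 26 mm wide, up to 92 mm above the deck, three round 14 mm holes in its front (-x) face, 78, 50 and 22 mm above the deck; a square inner tube slides in it.
- seat (a point): Point on the deck where the middle of the pot's underside is when the pot touches fence and stop: x = 0, y = 15, z = 36 mm in the shaker's frame, straight under the clamp. Has the shaker's axes.
- load (a point): A free point on the deck by the fence, clear of the clamp, where the pot can be set down before it is pushed: x = -8, y = -78, z = 36 mm in the shaker's frame (a pot centred here stands 8 mm off the fence). Has the shaker's axes; the push to the seat runs 93 mm along their +y.
- fence (a point): Foot of the aluminium fence: a straight wall 18 mm above the deck, 3 mm thick, along the shaker's y behind the pot; the pot's side bears on its -x face. The point lies at the middle of that face's foot (x = 15.5, y = -34.5, z = 36 mm in the shaker's frame); the wall reaches 71 mm to either side of it.
- stop (a point): Foot of the stop, the fence's short return at its +y end: wall 18 mm above the deck, 3 mm thick, whose face looks to -y; the pot is pushed against it. The point: x = 0, y = 30.5, z = 36 mm in the shaker's frame; the wall reaches 18 mm to either side in x.
- button_tip (a point): Tip of the brass domed snap button, 12 mm across, which pokes out of the mast's front face (x = -13 mm in the shaker's frame), faces -x and is pressed along +x. At the start it is in the middle hole: x = -18, y = 70, z = 86 mm in the shaker's frame. It moves with the inner tube. Has the shaker's axes.
- snap_button (a joint): Travel of the snap button, m: 0 sprung out through a hole (5 mm proud of the tube's face), 0.005 pressed flush, 0.0065 while it slides under the tube wall between holes. The spring takes 1.2 N to start, 2.7 N at flush. A fingertip pressing it is stopped by the rigid tube face.
- mast (a joint): Inner tube's travel, m: 0 at the start (button in the middle hole), grows downward, 0.028 in the next (lowest) hole. It weighs 0.69 kg with arm and clamp and sinks by itself, near 0.1 m/s, once the button is flush. Over a seated pot it stops near 0.020, foot on the lid; some 8 N more on top takes it to 0.028, where the button snaps out and locks it (1 mm play).
- next_hole (a point): Centre of the lowest hole, on the outer tube's front face (x = -13, y = 70, z = 58 mm in the shaker's frame), 28 mm below the hole in which the button starts.
- cap_top (a point): Top centre of the round push cap, 26 mm across, on top of the mast, on its axis: at the start 186 mm above the shaker's origin, highest point of the shaker; 28 mm lower in the next hole. The black arm's top is 10 mm lower; the arm, 30 mm wide and 16 mm thick, runs from the mast over the seat to y = 0.5 mm in the shaker's frame.
- clamp_foot: Orange rubber clamp foot, 23 mm across, on a sprung rod hanging from the arm straight over the seat. Origin: centre of its underside, at the start 49 mm above the deck, 19 mm above the lid of a seated pot. It gives upward 13 mm against a spring (7 N preload, 700 N/m), so in the next hole it holds a pot with about 13 N.

How it is judged (in metres and radians):
On the way, in this order (a step that is already met when the one before it is completed fails the run):
1. the green pot stands upright on the deck against fence and stop (within 5 mm of the seat), clamp still raised (horizontal distance between paint_green and seat below 0.005 m and z of paint_green in the frame of seat between -0.003 and 0.004 m and angle between paint_green's own z axis and vertical below 0.1 rad and value of joint mast below 0.003 m), for 0.2 s.
2. the button has been pressed in and the mast has dropped out of its hole, the pot still in place (horizontal distance between paint_green and seat below 0.005 m and z of paint_green in the frame of seat between -0.003 and 0.004 m and angle between paint_green's own z axis and vertical below 0.1 rad and value of joint mast above 0.01 m), for 0.1 s.
At the end, for the whole second after the job is handed in: The mast is in the next hole (joint 0.0262 to 0.0298) with the button sprung out (under 1.5 mm), the clamp foot presses the green pot with over 5 N, and the pot stands still and upright (0.1 rad) on the deck within 5 mm of the seat (horizontal distance between paint_green and seat below 0.005 m and z of paint_green in the frame of seat between -0.003 and 0.004 m and angle between paint_green's own z axis and vertical below 0.1 rad and value of joint mast between 0.0262 and 0.0298 m and value of joint snap_button below 0.0015 m and contact force between clamp_foot and paint_green above 5 N and linear speed of paint_green below 0.01 m/s); the robot touches nothing.
It fails at once if a bystander (paint_red) is shifted more than 12 mm (distance of paint_red from where it was at the start of the episode above 0.012 m).
It fails at once if a bystander (paint_grey) is shifted more than 12 mm (distance of paint_grey from where it was at the start of the episode above 0.012 m).
It fails at once if a bystander (paint_rust) is shifted more than 12 mm (distance of paint_rust from where it was at the start of the episode above 0.012 m).
It fails at once if a bystander (glue_bottle) is shifted more than 12 mm (distance of glue_bottle from where it was at the start of the episode above 0.012 m).
It fails at once if the green pot is tipped over (more than 0.6 rad) (angle between paint_green's own z axis and vertical above 0.6 rad).
It also fails if it takes over 72 s, if anything falls off the work surface, if the arm or the gripper's body presses on something with over 40 N, if the wrist force passes 120 N, or if a joint passes its speed limit or range.

## Working session

There is one attempt and no reset: what is moved stays moved. The work goes in short steps, Python scripts to look and compute and a shell command to move; the robot and the scene stay as the last step left them, time stands still between calls to the robot, and variables do not carry over. Pictures are saved under pics/ and viewed, at most 10 in all, crops included, and the job is handed in when it is done.

```bash
mkdir -p pics; ls; python3 - <<'E'
from rig import r,cams
import cv2
print(r.sense())
for n in("scene","top"):
    im=cams.grab_frame(n); cv2.imwrite(f"pics/{n}0.png",im[:,:,::-1]); p=cams.camera_params(n); print(n,p)
E
```

```text
pics
{'clock': 0.0, 'qpos': array([ 1.29661491e+00,  3.53653201e-01,  1.63414863e+00, -2.05308100e-05,
        1.15518364e+00, -2.39275078e-03]), 'qvel': array([-0.00090753,  0.00057149,  0.00102217,  0.00121435, -0.00164952,
        0.00326068]), 'joint_efforts': array([-1.31557113e-03, -6.05234027e+01, -3.42072523e+01, -1.13601459e-04,
        9.26613109e-03, -4.49899062e-05]), 'eef_pos': array([167.65625141, 601.59536654, 230.4523196 ]), 'tcp_rot': array([-3.14019980e+00,  1.54387256e-05,  2.86981230e+00]), 'contact_force': array([-0.72131815, -0.06312267,  0.4522468 ]), 'wrist_torque': array([-0.01450991, -0.02924352, -0.02172209]), 'grasp_force': 0.0, 'opening': 0.9981612956465209}
scene {'fx': 468.68890426565133, 'fy': 468.68890426565133, 'cx': 318.8053296304033, 'cy': 204.74292497167318, 'dist_coeffs': array([0.03865632, 0.        , 0.        , 0.        , 0.        ]), 'rvec': array([ 2.22321223, -0.95225145,  0.37082672]), 'tvec': array([-399.5996048 ,  358.90646554,  817.1089153 ])}
top {'fx': 423.2202686485593, 'fy': 423.2202686485593, 'cx': 320.19758525347595, 'cy': 194.85176948162567, 'dist_coeffs': array([-0.05641704,  0.        ,  0.        ,  0.        ,  0.        ]), 'rvec': array([ 1.95606749, -2.24409543,  0.25664809]), 'tvec': array([  23.13551352,  570.16214126, 1003.98541476])}
```

View pics/scene0.png

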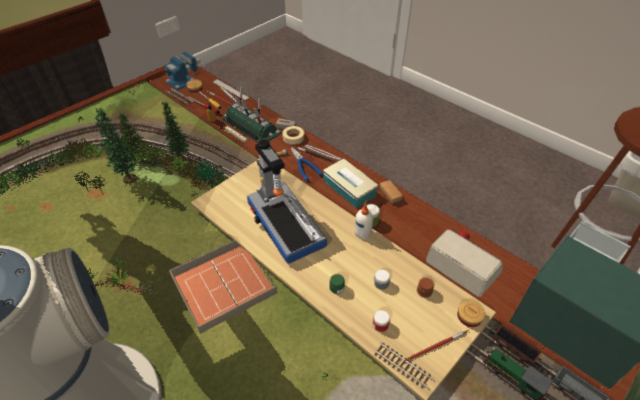

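View pics/top0.png

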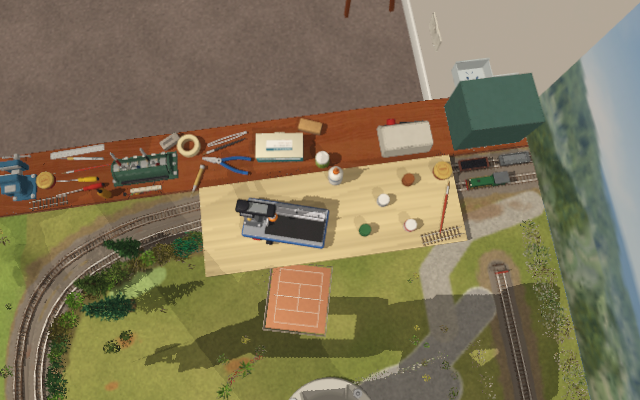

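```bash
cat > h.py <<'E'
import numpy as np,cv2
from rig import r,cams
def ray(n,uv,p=None):
    p=p or cams.camera_params(n)
    K=np.array([[p['fx'],0,p['cx']],[0,p['fy'],p['cy']],[0,0,1]])
    R,_=cv2.Rodrigues(p['rvec']); 
    q=cv2.undistortPoints(np.array([[uv]],float),K,p['dist_coeffs'])[0,0]
    return -R.T@p['tvec'], R.T@np.array([q[0],q[1],1])
def onz(n,uv,z,p=None):
    o,d=ray(n,uv,p); return o+d*(z-o[2])/d[2]
def proj(n,P,p=None):
    p=p or cams.camera_params(n)
    K=np.array([[p['fx'],0,p['cx']],[0,p['fy'],p['cy']],[0,0,1]])
    return cv2.projectPoints(np.array(P,float).reshape(-1,1,3),p['rvec'],p['tvec'],K,p['dist_coeffs'])[0][:,0]
E
python3 - <<'E'
from h import *
t=cv2.imread('pics/top0.png'); s=cv2.imread('pics/scene0.png')
for n,im,z,roi in(("top",t,55,(340,390,210,250)),("scene",s,50,(320,355,265,300))):
    x0,x1,y0,y1=roi; c=im[y0:y1,x0:x1].astype(int)
    m=((c[:,:,1]>c[:,:,2]*1.4)&(c[:,:,1]>c[:,:,0]*1.1)).astype(np.uint8)
    k,l,st,ce=cv2.connectedComponentsWithStats(m); i=1+st[1:,4].argmax(); uv=ce[i]+[x0,y0]
    print(n,st[i],uv,onz(n,uv,z))
a=cv2.resize(t[190:255,225:340],None,fx=6.9,fy=6.9,interpolation=cv2.INTER_CUBIC); cv2.imwrite('pics/c1.png',a)
a=cv2.resize(s[135:265,235:335],None,fx=4.6,fy=4.6,interpolation=cv2.INTER_CUBIC); cv2.imwrite('pics/c2.png',a)
E
```

```text
top [ 19  14  12  12 104] [364.44230769 229.67307692] [ 466.4826838 -152.9512366   55.       ]
scene [ 11  10  13  18 170] [336.37647059 282.62352941] [ 467.02534665 -155.03719851   50.        ]
```

View pics/c1.png

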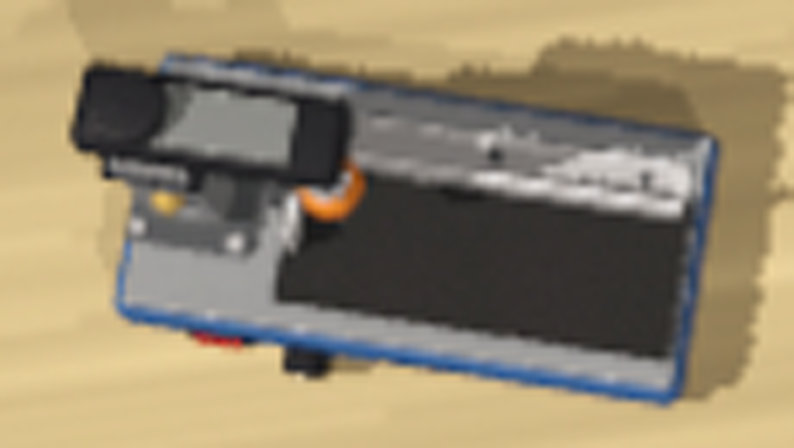

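View pics/c2.png

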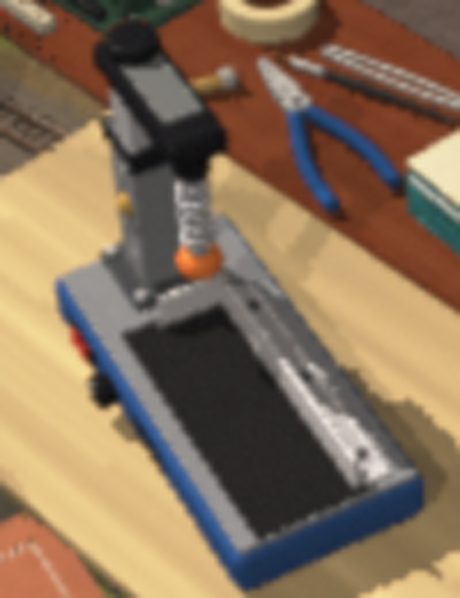

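c1 (top crop) shows the shaker with deck corners at about (718,140), (672,400), (120,312), (165,60), the cap at (118,108) and the foot at (333,185). c2 (scene crop) has deck corners at (240,553), (418,482), (62,285), the cap at (133,38) and the brass button at (124,203).

```bash
python3 - <<'E'
from h import *
from scipy.optimize import least_squares
T=lambda u,v:((u+.5)/6.9-.5+225,(v+.5)/6.9-.5+190)
S=lambda u,v:((u+.5)/4.6-.5+235,(v+.5)/4.6-.5+135)
L=[("top",T(718,138),(50,-115,36)),("top",T(672,400),(-50,-115,36)),("top",T(120,314),(-50,95,36)),("top",T(165,58),(50,95,36)),("top",T(118,108),(0,70,186)),
("scene",S(240,555),(-50,-115,36)),("scene",S(420,482),(50,-115,36)),("scene",S(60,285),(-50,95,36)),("scene",S(133,38),(0,70,186)),("scene",S(124,203),(-16,70,86))]
P={n:cams.camera_params(n) for n in("top","scene")}
def w(q,a):
    c,s=np.cos(q[2]),np.sin(q[2]); return np.array([q[0]+c*a[0]-s*a[1],q[1]+s*a[0]+c*a[1],30+a[2]])
f=lambda q,L=L:np.concatenate([proj(n,w(q,a),P[n])[0]-uv for n,uv,a in L])
for LL in (L[:5],L[5:],L):
    o=least_squares(lambda q:f(q,LL),[500,50,0.],x_scale=[10,10,.1],loss='soft_l1'); print(o.x,np.round(o.fun,1))
q=o.x
for k,a in dict(seat=(0,15,36),load=(-8,-78,36),button=(-18,70,86),cap=(0,70,186)).items(): print(k,w(q,a))
E
```

```text
[ 5.1344043e+02  5.2290946e+01 -2.8993513e-01] [ 0.5 -0.4  1.2  1.  -2.5  0.5 -1.4 -1.3  0.5 -0.1]
[ 5.14855768e+02  4.90751882e+01 -2.99486490e-01] [-0.8  2.2  2.4 -0.6 -1.9 -2.7  0.5 -0.5  0.   1. ]
[ 5.14194629e+02  5.03964738e+01 -2.93575138e-01] [ 1.3 -0.7  1.8  0.8 -1.8 -0.1 -0.6 -1.8  1.3 -0.6 -1.1  2.   2.  -1.
 -2.7 -2.7 -0.3 -0.6 -0.7  0.9]
seat [518.53527266  64.75470534  66.        ]
load [483.96555849 -21.95132018  66.        ]
button [517.22108824 122.61032667 116.        ]
cap [534.45096608 117.40155428 216.        ]
```

```bash
cat >> h.py <<'E'
from scipy.spatial.transform import Rotation as Ro
def pose():
    s=r.sense(); return s['eef_pos'],Ro.from_euler('xyz',s['tcp_rot']).as_matrix()
def delta(t,Rt=None):
    """shift (mm) in present tool axes, and rotvec in tool axes, to target"""
    p,R=pose(); print('shift',np.round(R.T@(np.array(t)-p),1), 'rot',np.round(Ro.from_matrix(R.T@Rt).as_rotvec(),3) if Rt is not None else '')
E
M="-19.6 -25.9 0 1"; Q="0 0 0 $M"
for i in 1 2 3 4 5; do python3 -m handwheel '0 0 0 -19.6 -25.9 0 1;0 0 0 -19.6 -25.9 0 1;0 0 0 -19.6 -25.9 0 1;0 0 0 -19.6 -25.9 0 1;0 0 0 -19.6 -25.9 0 1'; done
python3 -c "
from h import *
delta([467,-154,180],None); print(r.sense())
im=cams.grab_frame('wrist');cv2.imwrite('pics/w1.png',im[:,:,::-1])"
```

```text
clock: 0.52
eef_pos: [227.5, 449.3, 230.7]
tcp_rot: [-3.141, -0.0, 2.87]
contact_force: [0.5, 0.5, 0.4]
opening: 1.0
grasp_force: 0.0
clock: 0.93
eef_pos: [287.1, 298.3, 231.0]
tcp_rot: [-3.141, -0.0, 2.87]
contact_force: [1.7, 0.7, 0.1]
opening: 1.003
grasp_force: 0.0
clock: 1.35
eef_pos: [346.7, 147.3, 231.2]
tcp_rot: [3.142, 0.0, 2.87]
contact_force: [-0.0, -0.0, -0.1]
opening: 0.996
grasp_force: 0.0
clock: 1.77
eef_pos: [406.4, -3.8, 231.2]
tcp_rot: [3.142, 0.0, 2.87]
contact_force: [0.8, 1.6, 0.0]
opening: 1.003
grasp_force: 0.0
clock: 2.18
eef_pos: [466.0, -154.9, 231.0]
tcp_rot: [3.142, -0.0, 2.869]
contact_force: [0.7, 0.6, -0.1]
opening: 0.999
grasp_force: 0.0
shift [-0.7  1.1 51. ] rot 
{'clock': 2.1833, 'qpos': array([-3.23976103e-01,  1.43792533e-01,  1.91268272e+00,  5.09367807e-05,
        1.08551747e+00, -1.62267741e+00]), 'qvel': array([-0.62609166,  0.39857954, -0.47262184,  0.00322487,  0.06885891,
       -0.62323114]), 'joint_efforts': array([ 3.38966399e+00, -4.70725715e+01, -2.98457444e+01, -2.00349824e-01,
       -1.13447435e-02,  9.52630900e-01]), 'eef_pos': array([ 466.03413815, -154.89938498,  230.95845354]), 'tcp_rot': array([ 3.14152692e+00, -3.97196614e-04,  2.86947388e+00]), 'contact_force': array([ 0.72427519,  0.55952354, -0.10998521]), 'wrist_torque': array([ 0.00851224, -0.01453165, -0.03546194]), 'grasp_force': 0.0, 'opening': 0.999249208336228}
```

View pics/w1.png

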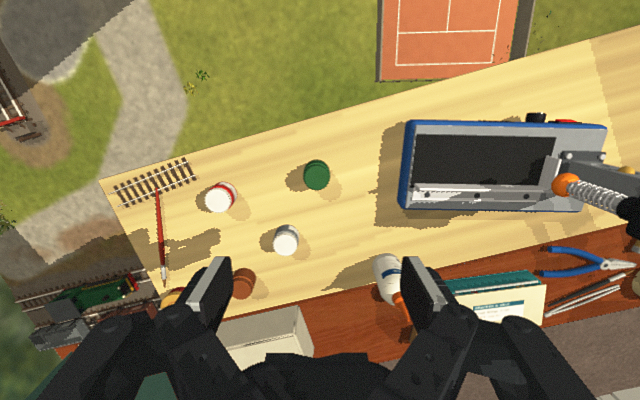

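The wrist view shows the green pot at (316,174) and the whole shaker, at x 400–640, y 115–215. I'll let the arm settle, then measure from here.

```bash
python3 -m handwheel '0 0 0 0 0 0 1;0 0 0 0 0 0 1' | head -2
python3 - <<'E'
from h import *
p=cams.camera_params('wrist'); im=cams.grab_frame('wrist')[:,:,::-1]; cv2.imwrite('pics/w2.png',im)
np.save('w2.npy',p,allow_pickle=True)
print(p['rvec'],p['tvec'], p['fx'],p['dist_coeffs'])
c=im[150:200,295:340].astype(int)
m=((c[:,:,1]>c[:,:,2]*1.4)&(c[:,:,1]>c[:,:,0]*1.1)).astype(np.uint8)
k,l,st,ce=cv2.connectedComponentsWithStats(m); i=1+st[1:,4].argmax(); uv=ce[i]+[295,150]
print(st[i],uv,onz('wrist',uv,52,p))
cv2.imwrite('pics/c3.png',cv2.resize(im[105:225,390:640],None,fx=3.2,fy=3.2,interpolation=cv2.INTER_CUBIC))
E
```

```text
clock: 2.4
eef_pos: [465.4, -153.3, 230.6]
[-2.28119433 -1.7307119  -0.28949182] [  22.20723419 -504.57164436  220.70504638] 295.53350708363894 [-0.01056585  0.          0.          0.          0.        ]
[  7  12  26  29 592] [314.86317568 175.82263514] [ 465.42183812 -154.68141635   52.        ]
```

View pics/c3.png

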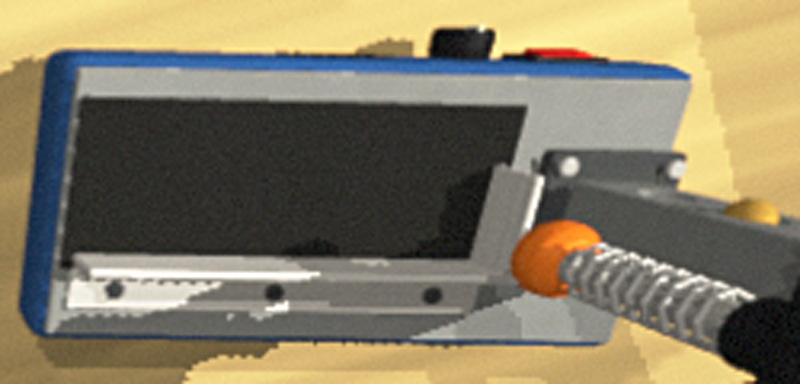

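c3 (crop x3.2): the foot of the fence/stop inner corner is at (470,258), the free end of the stop's foot at (497,168), and the fence's near-end foot at about (88,256). The clamp foot is at (555,260).

```bash
python3 - <<'E'
from h import *
p=np.load('w2.npy',allow_pickle=True).item()
S=lambda u,v:((u+.5)/3.2-.5+390,(v+.5)/3.2-.5+105)
W={k:onz('wrist',S(*uv),z,p) for k,uv,z in [("corner",(470,258),66),("stopend",(497,168),66),("fenceend",(88,256),66),("fencetop0",(88,264),84),("fencetop1",(510,277),84),
 ("d--",(72,68),66),("d-+",(692,82),66),("d+-",(46,332),66),("d++",(610,342),66)]}
for k,v in W.items(): print(k,np.round(v,1))
e=W['corner']-W['fenceend']; print('yaw fence',np.arctan2(-e[0],e[1]),np.linalg.norm(e))
e=W['corner']-W['stopend']; print('yaw stop',np.arctan2(e[1],e[0]),np.linalg.norm(e))
for q in ([514.2,50.4,-.294],):
    c,s=np.cos(q[2]),np.sin(q[2])
    for n,a in dict(corner=(15.5,30.5),stopend=(-18,30.5),fenceend=(15.5,-105.5),d00=(-50,-115),d01=(-50,95),d10=(50,-115),d11=(50,95)).items():
        print(n,np.round([q[0]+c*a[0]-s*a[1],q[1]+s*a[0]+c*a[1]],1))
E
```

```text
corner [537.  76.  66.]
stopend [507.6  85.8  66. ]
fenceend [501.2 -49.6  66. ]
fencetop0 [497.  -54.8  84. ]
fencetop1 [538.1  76.3  84. ]
d-- [438.1 -44.4  66. ]
d-+ [495.8 147.9  66. ]
d+- [524.6 -68.2  66. ]
d++ [582.1 123.   66. ]
yaw fence -0.2776236411941416 130.59269839703748
yaw stop -0.3211786076767178 30.98937292148416
corner [537.9  75.1]
stopend [505.8  84.8]
fenceend [498.5 -55.1]
d00 [433.  -45.2]
d01 [493.9 155.8]
d10 [528.7 -74.2]
d11 [589.6 126.8]
```

```bash
python3 -m handwheel '0 0 0.021 -0.9 -0.9 34 1;0 0 0 0 0 35 1;0 0 0 0 0 35 1;0 0 0 0 0 35 1;0 0 0 0 0 25 1' | tail -6
python3 -m handwheel '0 0 0 0 0 11 1;0 0 0 0 0 0 1;0 0 0 0 0 0 0.3;0 0 0 0 0 0 0.2;0 0 0 0 0 0 0.2' 25
python3 -m handwheel '0 0 0 0 0 0 0.2;0 0 0 0 0 0 0.2;0 0 0 0 0 0 0.2;0 0 0 0 0 0 0.2' 
python3 -m handwheel '0 0 0 0 0 0 0.2;0 0 0 0 0 0 0.2'
```

```text
clock: 2.87
eef_pos: [465.0, -152.5, 65.0]
tcp_rot: [3.141, -0.002, 2.85]
contact_force: [-0.7, 0.2, -0.5]
opening: 0.997
grasp_force: 0.0
clock: 3.28
eef_pos: [467.9, -154.5, 57.9]
tcp_rot: [-3.142, 0.003, 2.849]
contact_force: [0.2, 0.4, -0.1]
opening: 0.606
grasp_force: 0.0
clock: 3.62
eef_pos: [467.4, -154.6, 57.4]
tcp_rot: [3.142, 0.002, 2.849]
contact_force: [-1.5, 1.9, 8.5]
opening: 0.304
grasp_force: 24.0
clock: 3.78
eef_pos: [467.4, -154.6, 57.4]
tcp_rot: [3.142, 0.002, 2.849]
contact_force: [-1.3, 1.5, 10.2]
opening: 0.307
grasp_force: 24.0
```

```bash
python3 -m handwheel '0 0 0 0 0 -25 0.2;0 0 0 0 0 -25 0.2;0 0 0 5 26 -25 0.2;0 0 0 6 34 0 0.2;0 0 0 6 34 0 0.2' | tail -6
python3 -m handwheel '0 0 0 6 34 0 0.2;0 0 0 0 4.3 0 0.2;0 0 0 0 0 0 0.2;0 0 0 0 0 0 0.2;0 0 0 0 0 0 0.2'
python3 - <<'E'
from h import *
delta([483.6,-21.3,94.5])
E
```

```text
clock: 4.2
eef_pos: [478.8, -59.1, 133.4]
tcp_rot: [3.141, 0.004, 2.846]
contact_force: [0.2, -0.8, -0.3]
opening: 0.299
grasp_force: 24.6
clock: 4.62
eef_pos: [482.6, -21.9, 131.3]
tcp_rot: [-3.141, 0.0, 2.848]
contact_force: [-0.6, 0.1, -0.8]
opening: 0.3
grasp_force: 24.7
shift [-0.8  0.8 36.8] rot
```

```bash
python3 -m handwheel '0 0 0 -0.8 0.8 15 0.2;0 0 0 0 0 12 0.2;0 0 0 0 0 5 0.2;0 0 0 0 0 3 0.2;0 0 0 0 0 0 0.2'
python3 -m handwheel '0 0 0 0 0 1 0.2;0 0 0 0 0 1 0.2;0 0 0 0 0 0 0.2'
```

```text
clock: 5.03
eef_pos: [483.3, -21.2, 95.7]
tcp_rot: [-3.141, -0.001, 2.848]
contact_force: [-0.6, 0.1, 0.0]
opening: 0.3
grasp_force: 24.7
clock: 5.28
eef_pos: [484.0, -20.6, 94.5]
tcp_rot: [3.141, 0.001, 2.849]
contact_force: [0.1, -0.3, -0.1]
opening: 0.299
grasp_force: 24.7
```

```bash
python3 -m handwheel '0 0 0 0 0 1 0.2;0 0 0 0 0 0 0.2;0 0 0 0 0 0 0.2'
python3 -m handwheel '0 0 0 0 0 1 0.2;0 0 0 0 0 0 0.2;0 0 0 0 0 0 0.2'
```

```text
clock: 5.53
eef_pos: [484.1, -20.5, 93.5]
tcp_rot: [3.142, 0.001, 2.849]
contact_force: [0.6, -0.4, 3.1]
opening: 0.304
grasp_force: 25.2
clock: 5.78
eef_pos: [484.2, -20.5, 93.3]
tcp_rot: [3.141, 0.001, 2.849]
contact_force: [-3.4, -0.4, 15.8]
opening: 0.305
grasp_force: 26.9
```

Contact. Open slowly, rise, and look.

```bash
python3 -m handwheel '0 0 0 0 0 -1 0.4;0 0 0 0 0 0 0.5;0 0 0 0 0 0 0.6;0 0 0 0 0 0 0.8;0 0 0 0 0 0 0.9'
python3 -m handwheel '0 0 0 0 0 0 0.9;0 0 0 0 0 -10 0.9;0 0 0 0 0 -25 0.9;0 0 0 0 -35 -25 0.9;0 0 0 0 -35 -25 0.9'|head -3
python3 -m handwheel '0 0 0 0 -25 -15 0.5;0 0 0 0 0 0 0;0 0 0 0 0 0 0;0 0 0 0 0 0 0'
python3 - <<'E'
from h import *
p=cams.camera_params('wrist'); im=cams.grab_frame('wrist')[:,:,::-1]; cv2.imwrite('pics/w3.png',im)
c=im.astype(int)
m=((c[:,:,1]>c[:,:,2]*1.4)&(c[:,:,1]>c[:,:,0]*1.1)&(c[:,:,1]<110)).astype(np.uint8)
uvs=proj('wrist',[[484,-21,88]],p)[0]; print(uvs)
x,y=uvs.astype(int); m2=np.zeros_like(m); m2[max(0,y-35):y+35,max(0,x-35):x+35]=1; m*=m2
k,l,st,ce=cv2.connectedComponentsWithStats(m); i=1+st[1:,4].argmax(); print(st[i],ce[i],onz('wrist',ce[i],88,p))
E
```

```text
clock: 6.2
eef_pos: [483.6, -20.4, 93.0]
tcp_rot: [-3.142, -0.0, 2.849]
contact_force: [0.1, 0.0, 0.1]
opening: 0.862
grasp_force: 0.0
clock: 6.62
eef_pos: [464.2, -85.1, 178.1]
tcp_rot: [3.141, -0.0, 2.852]
clock: 6.95
eef_pos: [456.8, -109.1, 191.7]
tcp_rot: [3.141, 0.0, 2.848]
contact_force: [0.0, 0.2, -0.5]
opening: 0.337
grasp_force: 0.0
[420.64441041 197.62368803]
[401 175  40  40 529] [415.24007561 190.18147448] [475.81731544 -24.30596001  88.        ]
```

View pics/w3.png

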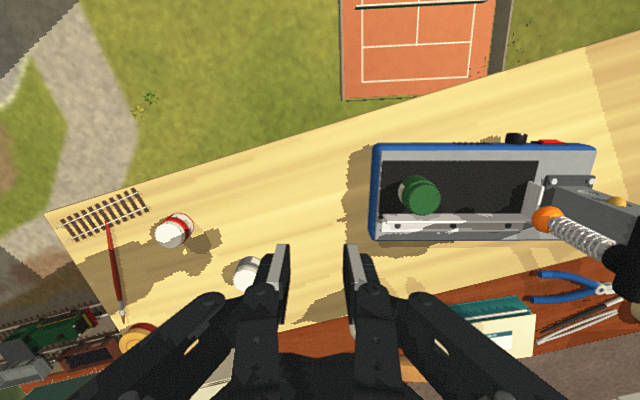

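w3: the green pot stands upright on the mat, lid at (422,195), near the load point and clear of the fence. Next is the tilted pushing pose.

```bash
cat >> h.py <<'E'
Q=(513.8,51,-.293)
c_,s_=np.cos(Q[2]),np.sin(Q[2]); XS=np.array([c_,s_,0]); YS=np.array([-s_,c_,0]); EZ=np.array([0,0,1.])
def W(a): return np.array([Q[0],Q[1],30])+XS*a[0]+YS*a[1]+EZ*a[2]
def sh(P): d=np.array(P)-[Q[0],Q[1],30]; return np.array([d@XS,d@YS,d[2]])
def tip(): p,R=pose(); return np.round(sh(p+R[:,2]*r.nose_length),1)
def Rpush(yaw=.12,tilt=np.pi/4):
    u=YS*np.cos(yaw)+XS*np.sin(yaw); z=np.sin(tilt)*u-np.cos(tilt)*EZ; x=-(XS*np.cos(yaw)-YS*np.sin(yaw)); return np.c_[x,np.cross(z,x),z]
def totip(a,R): delta(W(a)-R[:,2]*r.nose_length,R)
E
python3 - <<'E'
from h import *
print(r.nose_length,tip()); totip((-12,-140,85),Rpush()); print(r.sense()['opening'])
E
```

```text
22.0 [  -8.6 -169.4  139.2]
shift [ 5.2 13.9 60.7] rot [-0.784 -0.048  0.114]
0.2525937669663818
```

```bash
python3 -m handwheel '-0.112 -0.007 0.016 0 0 0 0;-0.112 -0.007 0.016 0 0 0 0;-0.112 -0.007 0.016 0 0 0 0;-0.112 -0.007 0.016 0 0 0 0' |head -3
python3 -m handwheel '-0.112 -0.007 0.016 0 0 0 0;-0.112 -0.007 0.016 0 0 0 0;-0.112 -0.007 0.016 0 0 0 0;0 0 0 0 0 0 0;0 0 0 0 0 0 0' 
python3 - <<'E'
from h import *
print(tip()); totip((-11,-135,48),Rpush())
E
```

```text
clock: 7.33
eef_pos: [457.9, -108.3, 191.9]
tcp_rot: [2.687, 0.015, 2.782]
clock: 7.75
eef_pos: [456.2, -109.2, 189.9]
tcp_rot: [2.357, -0.002, 2.729]
contact_force: [0.2, -0.1, -0.1]
opening: 0.001
grasp_force: 0.0
[  -7.  -154.5  144.3]
shift [  6.1 -54.7  81.6] rot [-0.001 -0.002 -0.002]
```

```bash
python3 -m handwheel '0 0 0 2 -18 27 0;0 0 0 2 -18 27 0;0 0 0 2 -18.7 27.6 0;0 0 0 0 0 0 0;0 0 0 0 0 0 0' 
python3 - <<'E'
from h import *
print(tip()); totip((-10.5,-112,47),Rpush())
im=cams.grab_frame('scene')[:,:,::-1]; cv2.imwrite('pics/s2.png',cv2.resize(im[120:320,220:420],None,fx=3,fy=3,interpolation=cv2.INTER_CUBIC))
E
```

```text
clock: 8.17
eef_pos: [458.9, -87.9, 95.1]
tcp_rot: [2.357, -0.001, 2.733]
contact_force: [0.3, -0.4, 0.8]
opening: -0.001
grasp_force: 0.0
[ -10.7 -133.4   49.5]
shift [ 2.4 13.2 16.8] rot [-0.001 -0.004  0.002]
```

View pics/s2.png

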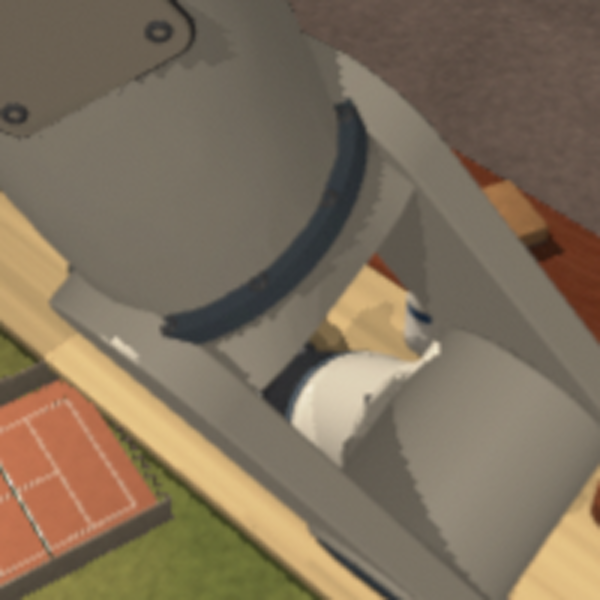

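The scene view is blocked by the arm, so I'll go by force and the wrist view.

```bash
python3 -m handwheel '0 0 0 1 5 7 0;0 0 0 1 5 7 0;0 0 0 0 3 3 0;0 0 0 0 0 0 0;0 0 0 0 0 0 0' 
python3 - <<'E'
from h import *
print(tip())
im=cams.grab_frame('wrist')[:,:,::-1]; cv2.imwrite('pics/w4.png',im)
E
```

```text
clock: 8.63
eef_pos: [466.2, -69.2, 93.0]
tcp_rot: [2.357, 0.003, 2.73]
contact_force: [0.5, 0.5, -0.0]
opening: -0.001
grasp_force: 0.0
[  -9.  -113.4   47.4]
```

View pics/w4.png

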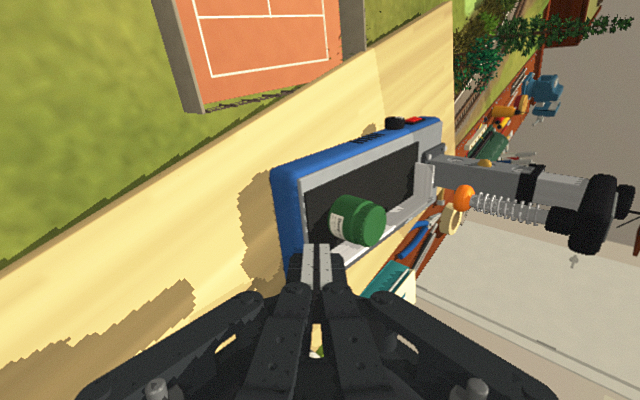

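w4: shut fingertips at (317,248), aimed at the pot at (350,220), which stands on the mat ahead of them. Pushing now.

```bash
python3 -m handwheel '0 0 0 0.3 4.2 4.2 0;0 0 0 0.3 4.2 4.2 0;0 0 0 0.3 3.5 3.5 0;0 0 0 0.3 3.5 3.5 0;0 0 0 0.3 3.5 3.5 0' |sed -n 4p
python3 -m handwheel '0 0 0 0.3 3.5 3.5 0;0 0 0 0.3 3.5 3.5 0;0 0 0 0.3 3.5 3.5 0;0 0 0 0.3 3.5 3.5 0;0 0 0 0.3 3.5 3.5 0' |sed -n 4p
python3 -m handwheel '0 0 0 0.3 3.5 3.5 0;0 0 0 0.3 3.5 3.5 0;0 0 0 0.3 3.5 3.5 0;0 0 0 0.3 0 0 0;0 0 0 0 0 0 0' |sed -n 4p
python3 - <<'E'
from h import *
print(tip())
im=cams.grab_frame('wrist')[:,:,::-1]; cv2.imwrite('pics/w5.png',im[100:320,220:500])
E
```

```text
contact_force: [-0.1, -0.4, 0.3]
contact_force: [-0.7, -0.5, -0.4]
contact_force: [-0.8, 0.5, 0.7]
[ -5.7 -47.   46.8]
```

View pics/w5.png

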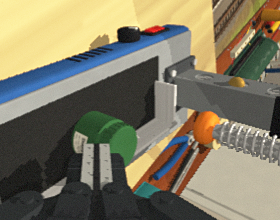

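w5: the pot is upright in front of the fingertips, close to the fence. On towards the stop.

```bash
python3 -m handwheel '0 0 0 0.3 3.5 3.5 0;0 0 0 0.3 3.5 3.5 0;0 0 0 0.3 3.5 3.5 0;0 0 0 0.3 3.5 3.5 0;0 0 0 0.3 3.5 3.5 0' |sed -n 4p
python3 -m handwheel '0 0 0 0.1 3.5 3.5 0;0 0 0 0.2 2 2 0;0 0 0 0.2 1 1 0;0 0 0 0 0 0 0;0 0 0 0 0 0 0' |sed -n 4p
python3 - <<'E'
from h import *
print(tip())
im=cams.grab_frame('wrist')[:,:,::-1]; cv2.imwrite('pics/w6.png',cv2.resize(im[100:300,240:480],None,fx=2.5,fy=2.5))
E
```

```text
contact_force: [0.1, -0.8, -0.6]
contact_force: [-0.1, 0.3, 0.7]
[ -3.5 -13.3  46.8]
```

View pics/w6.png

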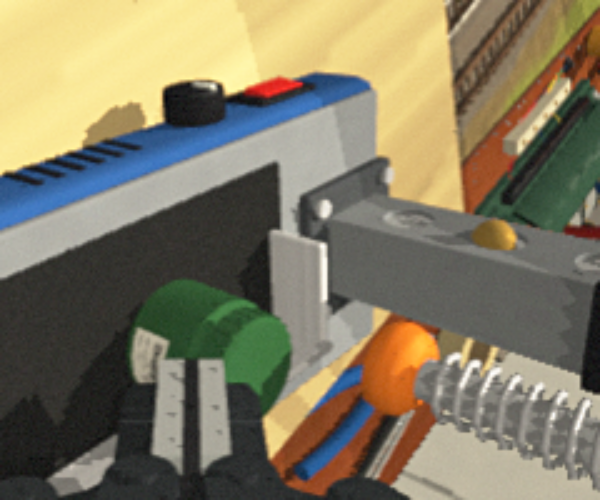

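That makes 11 pictures viewed, one over the limit of 10, so I won't view any more and will rely on numbers. w6 shows the pot upright, a few mm short of the stop.

```bash
for i in 1 2 3 ; do python3 -m handwheel '0 0 0 0.1 1 1 0;0 0 0 0 1 1 0;0 0 0 0 0 0 0' |sed -n 4p; python3 -c "
from h import *
print(tip())"; done
```

```text
contact_force: [0.7, -1.1, 1.2]
[ -3.2 -10.5  46.8]
contact_force: [0.6, -0.9, 0.2]
[-3.  -7.5 46.8]
contact_force: [-0.3, -0.1, 1.2]
[-2.7 -4.7 46.8]
```

```bash
for i in 1 2 3 4; do python3 -m handwheel '0 0 0 0 0.5 0.5 0;0 0 0 0 0 0 0;0 0 0 0 0 0 0' |sed -n 4p; python3 -c "
from h import *
print(tip())"; done
```

```text
contact_force: [0.1, 0.8, -0.3]
[-2.7 -4.1 46.8]
contact_force: [-0.2, -0.3, 0.3]
[-2.6 -3.5 46.7]
contact_force: [-1.1, -1.0, -0.5]
[-2.5 -2.8 46.8]
contact_force: [-0.1, -0.1, -0.1]
[-2.4 -2.  46.8]
```

```bash
for i in 1 2 3 4; do python3 -m handwheel '0 0 0 0 0.5 0.5 0;0 0 0 0 0 0 0;0 0 0 0 0 0 0' |sed -n 4p; python3 -c "
from h import *
print(tip())"; done
```

```text
contact_force: [-0.1, -0.6, 0.1]
[-2.3 -1.4 46.8]
contact_force: [-0.2, 0.7, -0.1]
[-2.2 -0.6 46.8]
contact_force: [0.8, -0.2, -0.7]
[-2.1  0.1 46.8]
contact_force: [-0.2, 1.0, 0.1]
[-2.   0.8 46.8]
```

```bash
cat > chk.py <<'E'
from h import *
def chk(n):
    p=cams.camera_params(n); im=cams.grab_frame(n)[:,:,::-1]; cv2.imwrite(f'pics/k_{n}_{r.sense()["clock"]:.1f}.png',im); c=im.astype(int)
    a=np.linspace(0,2*np.pi,40)
    def out(o): return proj(n,[W((o[0]+R*np.cos(t),o[1]+R*np.sin(t),36+z)) for R,z in((15.5,0),(15.5,22),(14.3,22),(14.3,30)) for t in a],p)
    for o in((0,15),(0,10),(-5,15)):
        b=out(o); print(n,'pred',o,np.round([*b.min(0),*b.max(0)],1))
    b=out((0,5)).mean(0).astype(int); m=((c[:,:,1]>c[:,:,2]*1.4)&(c[:,:,1]>c[:,:,0]*1.1)).astype(np.uint8)
    y0,x0=max(0,b[1]-50),max(0,b[0]-50); m=m[y0:b[1]+50,x0:b[0]+50]
    k,l,st,ce=cv2.connectedComponentsWithStats(m); i=1+st[1:,4].argmax(); s=st[i]; print('seen',s[0]+x0,s[1]+y0,s[0]+s[2]-1+x0,s[1]+s[3]-1+y0,s[4])
    g=((c[:,:,2]>180)&(c[:,:,1]<150)&(c[:,:,0]<60)).astype(np.uint8)
    q=proj(n,[W((0,15,90))],p)[0]; print('foot pred',q); x,y=q.astype(int); yy,xx=np.nonzero(g[max(0,y-20):y+20,max(0,x-20):x+20]); print('orange',xx.mean()+max(0,x-20),yy.mean()+max(0,y-20)) if len(xx) else 0
E
python3 -c "
from chk import *
chk('wrist')"
```

```text
wrist pred (0, 15) [303.6 206.  369.6 265.5]
wrist pred (0, 10) [297.8 208.8 364.9 269.5]
wrist pred (-5, 15) [302.8 199.3 369.6 258.7]
seen 290 212 355 265 1712
foot pred [390.25433843 257.69890112]
orange 384.37747035573125 255.96442687747034
```

```bash
python3 -c "
from h import *
P,R=pose(); p=cams.camera_params('wrist')
for d in (0,10,16,22):
  for ox in(-11,0,11): print(d,ox,proj('wrist',[P+R@[ox,0,d]],p)[0])
Rc,_=cv2.Rodrigues(p['rvec']); print('cam in tool',R.T@(-Rc.T@p['tvec']-P), (R.T@Rc.T).round(2))
"; for i in 1 2 3; do python3 -m handwheel '0 0 0 0.1 1 1 0;0 0 0 0 0 0 0;0 0 0 0 0 0 0' |sed -n 4p; python3 -c "
from chk import *
print(tip());chk('wrist')"|grep -v pred;done
```

```text
0 -11 [316.77101848 275.71856989]
0 0 [316.79715005 258.51448649]
0 11 [316.82442709 240.51670393]
10 -11 [316.7399216 266.0085151]
10 0 [316.76393209 249.54219721]
10 11 [316.7889341  232.36075009]
16 -11 [316.72281422 260.66796307]
16 0 [316.74569418 244.61711163]
16 11 [316.76948726 227.89288006]
22 -11 [316.70674141 255.65119408]
22 0 [316.7285826  239.99685269]
22 11 [316.75126713 223.70737704]
cam in tool [  84.44139008   -0.38658168 -142.24873734] [[ 0.   -0.95 -0.33]
 [ 1.    0.   -0.  ]
 [ 0.   -0.33  0.95]]
contact_force: [-0.5, -0.5, 0.6]
[-2.   2.2 46.8]
seen 290 212 355 264 1714
orange 382.8027888446215 257.08565737051794
contact_force: [-0.2, -0.5, 1.0]
[-1.9  3.6 46.8]
seen 290 212 355 265 1713
orange 381.56947162426616 258.146771037182
contact_force: [0.7, -0.0, 0.4]
[-1.8  5.  46.8]
seen 290 212 355 265 1708
orange 379.9514563106796 259.41747572815535
```

```bash
for i in 1 2 3 4 5 6; do python3 -m handwheel '0 0 0 0.1 0.7 0.7 0;0 0 0 0 0 0 0;0 0 0 0 0 0 0' |sed -n 4p; python3 -c "
from chk import *
print(tip());chk('wrist')"|grep -v pred;done
```

```text
contact_force: [0.3, 1.0, -0.1]
[-1.8  6.  46.8]
seen 290 212 355 265 1698
orange 378.93499043977056 260.2963671128107
contact_force: [-0.9, 0.1, 0.3]
[-1.8  7.  46.8]
seen 290 212 355 265 1698
orange 377.9352380952381 261.0990476190476
contact_force: [0.4, 0.8, 0.4]
[-1.8  8.  46.8]
seen 289 212 355 265 1698
orange 376.6716981132075 262.111320754717
contact_force: [0.5, -0.5, -1.1]
[-1.8  9.  46.7]
seen 290 212 355 265 1693
orange 375.5882352941176 262.9734345351044
contact_force: [1.4, -1.0, -0.5]
[-1.8 10.  46.8]
seen 290 212 355 265 1691
orange 374.5514018691589 264.13084112149534
contact_force: [0.1, 0.2, 0.4]
[-1.8 11.  46.7]
seen 290 212 355 265 1696
orange 373.53644859813085 264.93457943925233
```

```bash
python3 -c "
from chk import *
print(r.sense()['contact_force'],r.sense()['clock']);chk('wrist');chk('top')
p=cams.camera_params('wrist')
for a in ((-18,30.5,36),(15.5,30.5,36),(-18,30.5,54),(-18,33.5,54),(-50,95,36),(-18,70,86)): print(a,proj('wrist',[W(a)],p)[0])
im=cv2.imread(sorted(__import__('glob').glob('pics/k_wrist*'),key=__import__('os').path.getmtime)[-1])
for v in (205,212,220): print(v,[tuple(int(q) for q in im[v,u]) for u in range(340,400,3)])
"
```

```text
[ 0.58695388 -0.19736516 -0.88518414] 16.3667
wrist pred (0, 15) [291.5 211.3 359.9 273.4]
wrist pred (0, 10) [285.3 214.2 354.8 277.7]
wrist pred (-5, 15) [290.6 204.3 359.7 266.5]
seen 290 212 355 265 1692
foot pred [379.80122861 266.1970209 ]
orange 373.48698884758363 264.9460966542751
top pred (0, 15) [267.9 212.7 281.4 226.7]
top pred (0, 10) [269.9 213.  283.3 227. ]
top pred (-5, 15) [267.5 214.7 281.  228.6]
seen 269 215 280 226 57
foot pred [272.74407738 216.68415883]
orange 272.25 219.625
(-18, 30.5, 36) [323.93717865 200.96100789]
(15.5, 30.5, 36) [327.29215373 243.83433405]
(-18, 30.5, 54) [344.92196007 207.94464623]
(-18, 33.5, 54) [347.98940471 206.21196843]
(-50, 95, 36) [379.53861035 132.85825848]
(-18, 70, 86) [423.91955681 198.30156363]
205 [(147, 155, 162), (63, 68, 66), (52, 53, 49), (55, 60, 56), (79, 82, 79), (91, 97, 95), (92, 99, 96), (91, 97, 98), (90, 92, 94), (89, 94, 95), (93, 97, 98), (94, 98, 98), (92, 98, 95), (90, 97, 98), (90, 96, 95), (106, 113, 112), (126, 129, 132), (124, 128, 127), (95, 103, 100), (89, 90, 96)]
212 [(143, 152, 156), (136, 147, 147), (238, 247, 249), (56, 56, 58), (75, 77, 77), (94, 98, 98), (89, 95, 94), (90, 97, 97), (92, 98, 98), (91, 98, 95), (90, 93, 92), (90, 95, 96), (93, 95, 99), (94, 100, 99), (89, 93, 92), (93, 97, 98), (93, 97, 97), (95, 98, 97), (93, 98, 99), (88, 97, 95)]
220 [(141, 152, 158), (136, 141, 147), (225, 235, 241), (63, 65, 65), (64, 68, 65), (94, 96, 98), (90, 96, 95), (93, 100, 99), (91, 96, 94), (89, 97, 94), (96, 102, 100), (93, 96, 95), (94, 98, 97), (96, 96, 97), (91, 94, 95), (93, 99, 96), (90, 94, 95), (90, 98, 95), (94, 98, 97), (89, 91, 92)]
```

```bash
for i in 1 2 3 4 5; do python3 -m handwheel '0 0 0 0.1 0.6 0.6 0;0 0 0 0 0 0 0;0 0 0 0 0 0 0' |sed -n 4p; python3 -c "
from chk import *
print(tip());chk('wrist')"|grep -v 'pred (0, 10\|pred (-\|foot';done
```

```text
contact_force: [-0.4, -0.8, 0.7]
[-1.8 11.8 46.8]
wrist pred (0, 15) [290.5 211.8 359.  274.1]
seen 290 212 355 265 1682
orange 372.6740331491713 265.4051565377532
contact_force: [0.0, 0.2, 1.0]
[-1.8 12.7 46.8]
wrist pred (0, 15) [289.4 212.3 358.2 274.9]
seen 290 212 355 265 1682
orange 371.57012750455374 266.3351548269581
contact_force: [0.1, 0.7, 0.9]
[-1.7 13.6 46.8]
wrist pred (0, 15) [288.4 212.8 357.3 275.6]
seen 290 212 355 264 1682
orange 370.6007326007326 267.05494505494505
contact_force: [-0.8, -2.1, 0.4]
[-1.7 14.3 46.8]
wrist pred (0, 15) [287.4 213.1 356.5 276.2]
seen 289 213 354 265 1664
orange 369.659217877095 267.99068901303536
contact_force: [-1.7, -5.5, 2.7]
[-1.5 15.  46.8]
wrist pred (0, 15) [286.5 213.2 355.9 276.5]
seen 289 213 354 264 1650
orange 368.8021778584392 268.4119782214156
```

```bash
python3 -m handwheel '0 0 0 -1 0 0 0;0 0 0 -1 0 0 0;0 0 0 0 0 0 0' |sed -n 4p; python3 -c "
from chk import *
print('force sh x,y',r.sense()['contact_force']@XS,r.sense()['contact_force']@YS,tip());chk('wrist')"|grep -v 'pred (0, 10\|pred (-\|foot'
```

```text
contact_force: [-3.2, -4.9, 2.2]
force sh x,y -1.6950688726230863 -5.613556067661846 [ 0.6 14.9 46.8]
wrist pred (0, 15) [286.2 210.2 355.8 273.4]
seen 288 211 354 263 1740
orange 368.9927536231884 265.03442028985506
```

```bash
python3 -m handwheel '0 0 0 0.5 -5 -5 0;0 0 0 0 -15 -15 0;0 0 0 0 -25 -25 0;0 0 0 0 -15 -25 0;0 0 0 0 0 -35 0' |sed -n 4p
python3 -m handwheel '0.12 0 0 0 0 0 0;0.12 0 0 0 0 0 0;0.12 0 0 0 0 0 0;0 0 0 0 0 0 0;0 0 0 0 0 0 0'|head -3
python3 -c "
from chk import *
print(tip(),r.sense()['qpos'].round(3))
R=np.c_[-XS,YS,-EZ]; totip((-15,-75,60),R);chk('wrist');chk('top')"
```

```text
contact_force: [0.4, 0.7, -0.0]
clock: 19.1
eef_pos: [465.0, -54.2, 124.9]
tcp_rot: [2.714, 0.004, 2.735]
[ -15.3 -105.8   74.9] [-0.428  0.278  2.12   0.589  0.841 -2.013]
shift [ 3.2 30.8 28.2] rot [ 0.427  0.028 -0.111]
wrist pred (0, 15) [408.4 180.2 461.7 224.5]
wrist pred (0, 10) [403.8 181.5 457.3 226.2]
wrist pred (-5, 15) [408.4 174.8 462.2 219.1]
seen 411 181 461 223 1330
foot pred [474.62947846 218.85302085]
orange 470.11240310077517 216.2674418604651
top pred (0, 15) [267.9 212.7 281.4 226.7]
top pred (0, 10) [269.9 213.  283.3 227. ]
top pred (-5, 15) [267.5 214.7 281.  228.6]
seen 269 215 280 225 58
foot pred [272.74407738 216.68415883]
orange 272.25 219.625
```

The pot sits at the seat: wrist outline 411–461 × 181–223, against a predicted 408–462 × 180–224. Contact suggests the shut fingertips are shorter than stated, so I'll measure them with a touch on the free part of the deck.

```bash
python3 -m handwheel '0.107 0.007 -0.028 0.8 5 6 0;0.107 0.007 -0.028 0.8 5 4 0;0.107 0.007 -0.028 0.8 5 2 0;0.106 0.007 -0.027 0.8 5 0 0;0 0 0 0 0 0 0' >/dev/null
python3 -m handwheel '0 0 0 0 0 0 0;0 0 0 0 0 0 0'
python3 -c "
from h import *
print(tip());totip((-15,-75,40),np.c_[-XS,YS,-EZ])"
```

```text
clock: 19.78
eef_pos: [469.0, -32.9, 116.9]
tcp_rot: [3.141, -0.006, 2.843]
contact_force: [0.8, 1.0, -0.6]
opening: -0.001
grasp_force: 0.0
[-18.7 -93.3  64.9]
shift [-3.6 18.3 24.9] rot [ 0.    -0.006 -0.005]
```

```bash
python3 -m handwheel '0 0 0 -3.6 18.3 10 0;0 0 0 0 0 10 0;0 0 0 0 0 3 0;0 0 0 0 0 0 0;0 0 0 0 0 0 0' |sed -n 2,4p
for i in 1 2 3; do python3 -m handwheel '0 0 0 0 0 1.5 0;0 0 0 0 0 0 0;0 0 0 0 0 0 0' |sed -n 2,4p;done
```

```text
eef_pos: [478.2, -17.5, 94.6]
tcp_rot: [-3.139, -0.003, 2.842]
contact_force: [0.7, -0.3, -0.5]
eef_pos: [479.2, -16.7, 93.8]
tcp_rot: [-3.139, -0.001, 2.843]
contact_force: [0.0, -0.3, -0.4]
eef_pos: [479.2, -16.3, 92.1]
tcp_rot: [-3.139, -0.002, 2.843]
contact_force: [-0.2, -0.6, 0.9]
eef_pos: [479.1, -16.4, 90.5]
tcp_rot: [-3.139, -0.002, 2.843]
contact_force: [-0.2, 0.5, 0.0]
```

```bash
for i in 1 2 3 4 5; do python3 -m handwheel '0 0 0 0 0 1 0;0 0 0 0 0 1 0;0 0 0 0 0 0 0' |sed -n '2p;4p';done
```

```text
eef_pos: [479.1, -16.4, 88.4]
contact_force: [0.5, -0.4, -0.4]
eef_pos: [479.1, -16.4, 86.4]
contact_force: [-0.4, 0.3, -0.2]
eef_pos: [479.0, -16.4, 84.4]
contact_force: [-0.1, -0.1, -0.5]
eef_pos: [479.1, -16.4, 82.4]
contact_force: [0.6, 0.6, 0.1]
eef_pos: [479.1, -16.4, 80.4]
contact_force: [0.7, -0.7, -0.4]
```

```bash
for i in 1 2 3 4 5; do python3 -m handwheel '0 0 0 0 0 1 0;0 0 0 0 0 1 0;0 0 0 0 0 0 0' |sed -n '2p;4p';done
```

```text
eef_pos: [479.1, -16.5, 78.4]
contact_force: [-0.5, 0.2, -0.3]
eef_pos: [479.0, -16.5, 76.4]
contact_force: [-0.6, -0.6, -0.9]
eef_pos: [479.0, -16.4, 74.4]
contact_force: [-0.0, 0.1, -0.1]
eef_pos: [479.0, -16.5, 72.4]
contact_force: [-0.3, -0.3, -0.5]
eef_pos: [479.0, -16.5, 70.4]
contact_force: [0.7, 0.8, -0.8]
```

```bash
for i in 1 2 3; do python3 -m handwheel '0 0 0 0 0 1 0;0 0 0 0 0 1 0;0 0 0 0 0 0 0' |sed -n '2p;4p';done; python3 -c "
from chk import *
print(r.sense()['qpos'].round(3));chk('top')"
```

```text
eef_pos: [479.0, -16.5, 68.4]
contact_force: [0.3, -0.1, 0.1]
eef_pos: [479.0, -16.5, 66.4]
contact_force: [0.8, -0.1, 0.2]
eef_pos: [479.2, -16.5, 65.9]
contact_force: [-6.4, 0.6, 22.6]
[-0.036  0.37   2.069 -0.003  0.705 -1.306]
top pred (0, 15) [267.9 212.7 281.4 226.7]
top pred (0, 10) [269.9 213.  283.3 227. ]
top pred (-5, 15) [267.5 214.7 281.  228.6]Traceback (most recent call last):
  File "<string>", line 3, in <module>
    print(r.sense()['qpos'].round(3));chk('top')
                                      ~~~^^^^^^^
  File "chk.py", line 10, in chk
    k,l,st,ce=cv2.connectedComponentsWithStats(m); i=1+st[1:,4].argmax(); s=st[i]; print('seen',s[0]+x0,s[1]+y0,s[0]+s[2]-1+x0,s[1]+s[3]-1+y0,s[4])
                                                       ~~~~~~~~~~~~~~~^^
ValueError: attempt to get argmax of an empty sequence
```

The shut fingertips touch the deck with eef_pos at z = 66, so the fingertips sit at the reported TCP and not 22 mm ahead of it. From here I use nose = 0. Next I'll build a small FK/IK model to choose a reachable pose for pressing the button.

```bash
cat >> h.py <<'E'
NOSE=0.
def tip(): p,R=pose(); return np.round(sh(p),1)
def totip(a,R): delta(W(a),R)
from scipy.optimize import least_squares
LO=np.array([-2.63,-.92,.06,-1.3,0,-3.02]);HI=np.array([2.63,2.1,2.66,4.44,2.69,3.02])
L2,L3,D,LT=571.5,576.,200.,272.
def fk(q):
    e=lambda a,t:Ro.from_euler(a,t).as_matrix()
    A=e('z',q[0]); R=A@e('y',q[1]+q[2])@e('z',q[3])@e('y',q[4])@e('z',q[5]+np.pi/2)
    p=A@[L2*np.sin(q[1])+L3*np.sin(q[1]+q[2]),0,D+L2*np.cos(q[1])+L3*np.cos(q[1]+q[2])]
    return p+LT*R[:,2],R
def ik(P,R,q0):
    def f(q):
        p,r_=fk(q); return np.r_[(p-P)/300,Ro.from_matrix(r_.T@R).as_rotvec()]
    o=least_squares(f,np.clip(q0,LO+.01,HI-.01),bounds=(LO,HI)); return o.x,np.abs(o.fun).max()
E
python3 -m handwheel '0 0 0 0 0 -30 0;0 0 0 0 -8 -35 0;0 0 0 0 -8 -35 0;0 0 0 0 0 -35 0;0 0 0 0 0 -35 0' |sed -n 2,4p
python3 - <<'E'
import h; from h import *
q=np.array([-0.428,0.278,2.12,0.589,0.841,-2.013]); P=np.array([465.0,-54.2,124.9]); R=Ro.from_euler('xyz',[2.714,.004,2.735]).as_matrix()
for D in(120,160,180,200,220):
    h.D=D;h.LT=D+72; p,r_=fk(q); print(D,(p-P).round(1),Ro.from_matrix(r_.T@R).as_rotvec().round(3))
E
```

```text
eef_pos: [474.2, -31.7, 236.3]
tcp_rot: [-3.139, -0.002, 2.843]
contact_force: [0.5, -0.7, 0.1]
120 [  64.6 -100.   -54.1] [-0.001  0.    -0.   ]
160 [ 71.3 -84.9 -50.5] [-0.001  0.    -0.   ]
180 [ 74.6 -77.3 -48.7] [-0.001  0.    -0.   ]
200 [ 78.  -69.7 -46.9] [-0.001  0.    -0.   ]
220 [ 81.3 -62.2 -45.1] [-0.001  0.    -0.   ]
```

```bash
cat > fit.py <<'E'
from h import *
s=r.sense()
data=[([1.29661,.353653,1.634149,0,1.155184,-.002393],[167.66,601.6,230.45]),([-.323976,.143793,1.912683,0,1.085517,-1.622677],[466.03,-154.9,230.96]),
([-.428,.278,2.12,.589,.841,-2.013],[465.,-54.2,124.9]),([-.036,.37,2.069,-.003,.705,-1.306],[479.2,-16.5,65.9]),(s['qpos'],s['eef_pos'])]
e=lambda a,t:Ro.from_euler(a,t).as_matrix()
def fkp(v,q):
    a,L2,L3,D,w,LT,e3=v
    A=e('z',q[0]); F=A@e('y',q[1]+q[2]); G=F@e('z',q[3]); R=G@e('y',q[4])@e('z',q[5]+np.pi/2)
    return A@e('y',q[1])@[0,0,L2]+A@[a,0,D]+F@[e3,0,L3]+G@[w,0,0]+G@e('y',q[4])@[0,0,LT]
f=lambda v:np.r_[np.concatenate([fkp(v,q)-p for q,p in data]),(v-v0)*.01]
v0=np.array([0,570,570,200,0,250,0.])
o=least_squares(f,v0); print(o.x.round(1),o.fun.round(1))
E
python3 fit.py
```

```text
[-4.000e-01  5.686e+02  4.947e+02  2.965e+02  1.000e+00  3.454e+02
  5.760e+01] [ 1.5 -0.3 -0.  -0.5 -1.4 -0.   0.2 -0.2  0.2 -0.3 -1.4 -0.2 -0.2 -1.5
  0.  -0.  -0.  -0.8  1.   0.   1.   0.6]
```

```bash
cat >> h.py <<'E'
V=[-.4,568.6,494.7,296.5,1.0,345.4,57.6]
def fk(q):
    e=lambda a,t:Ro.from_euler(a,t).as_matrix(); a,L2,L3,D,w,LT,e3=V
    A=e('z',q[0]); F=A@e('y',q[1]+q[2]); G=F@e('z',q[3]); H=G@e('y',q[4]); 
    return A@e('y',q[1])@[0,0,L2]+A@[a,0,D]+F@[e3,0,L3]+G@[w,0,0]+H@[0,0,LT], H@e('z',q[5]+np.pi/2)
def Rpress(tau,az=0,roll=0):
    u=XS*np.cos(az)+YS*np.sin(az); z=u*np.cos(tau)-EZ*np.sin(tau); h=np.cross(EZ,u); x=h; y=np.cross(z,x)
    return np.c_[x,y,z]@Ro.from_euler('z',roll).as_matrix()
E
python3 - <<'E'
from h import *
rng=np.random.default_rng(0)
for tau in(0,.2,.4,.6,.8):
  for roll in (0,np.pi/2,np.pi,-np.pi/2):
    R=Rpress(tau,0,roll); best=None
    for i in range(25):
        q,er=ik(W((-18,70,84)),R,rng.uniform(LO,HI))
        if er<1e-3:
            m=np.minimum(q-LO,HI-q).min()
            if best is None or m>best[0]: best=(m,q)
    print(tau,round(roll,2),None if best is None else (round(best[0],2),best[1].round(2),(W((-18,70,84))-345*R[:,2]).round()))
E
```

```text
0 0 (np.float64(0.11), array([ 0.88,  1.08,  2.38,  4.33,  1.69, -2.84]), array([186., 223., 114.]))
0 1.57 (np.float64(0.11), array([ 0.88,  1.08,  2.38,  4.33,  1.69, -1.27]), array([186., 223., 114.]))
0 3.14 (np.float64(0.11), array([0.88, 1.08, 2.38, 4.33, 1.69, 0.3 ]), array([186., 223., 114.]))
0 -1.57 (np.float64(0.11), array([0.88, 1.08, 2.38, 4.33, 1.69, 1.87]), array([186., 223., 114.]))
0.2 0 (np.float64(0.04), array([ 0.86,  0.88,  2.44,  4.26,  1.45, -2.98]), array([193., 221., 183.]))
0.2 1.57 (np.float64(0.18), array([ 0.86,  0.88,  2.44,  4.26,  1.45, -1.41]), array([193., 221., 183.]))
0.2 3.14 (np.float64(0.18), array([0.86, 0.88, 2.44, 4.26, 1.45, 0.16]), array([193., 221., 183.]))
0.2 -1.57 (np.float64(0.18), array([0.86, 0.88, 2.44, 4.26, 1.45, 1.74]), array([193., 221., 183.]))
0.4 0 None
0.4 1.57 (np.float64(0.2), array([ 0.8 ,  0.66,  2.46,  4.24,  1.16, -1.59]), array([213., 215., 248.]))
0.4 3.14 (np.float64(0.2), array([ 0.8 ,  0.66,  2.46,  4.24,  1.16, -0.02]), array([213., 215., 248.]))
0.4 -1.57 (np.float64(0.2), array([0.8 , 0.66, 2.46, 4.24, 1.16, 1.55]), array([213., 215., 248.]))
0.6 0 (np.float64(0.14), array([0.7 , 0.47, 2.43, 4.3 , 0.86, 2.88]), array([244., 205., 309.]))
0.6 1.57 (np.float64(0.14), array([ 0.7 ,  0.47,  2.43,  4.3 ,  0.86, -1.84]), array([244., 205., 309.]))
0.6 3.14 (np.float64(0.14), array([ 0.7 ,  0.47,  2.43,  4.3 ,  0.86, -0.27]), array([244., 205., 309.]))
0.6 -1.57 (np.float64(0.14), array([0.7 , 0.47, 2.43, 4.3 , 0.86, 1.31]), array([244., 205., 309.]))
0.8 0 None
0.8 1.57 None
0.8 3.14 None
0.8 -1.57 None
```

```bash
cat > plan.py <<'E'
from h import *
q0=r.sense()['qpos']
R=Rpress(.35,0,np.pi)
g=np.array([.8,.66,2.46,4.24,1.16,-.02])
for a in((-60,70,200),(-60,70,80),(-40,70,80),(-18,70,80),(-12,70,80)):
    q,e=ik(W(a),R,g); print(a,q.round(3),round(e,4)); g=q
    if a[2]==200: S=q
print(q0.round(3))
for t in np.linspace(0,1,13):
    q=q0+t*(S-q0); p,r_=fk(q); w=p-345*r_[:,2]; print(round(t,2),p.round(),'sh',sh(p).round(),'wrist',w.round(), 'z',r_[:,2].round(2))
E
python3 plan.py
```

```text
(-60, 70, 200) [ 0.92   0.334  2.517  4.44   1.134 -0.288] 0.027
(-60, 70, 80) [0.947 0.74  2.489 4.353 1.25  0.087] 0.0
(-40, 70, 80) [0.882 0.736 2.475 4.294 1.248 0.067] 0.0
(-18, 70, 80) [0.814 0.731 2.457 4.234 1.242 0.043] 0.0
(-12, 70, 80) [0.796 0.729 2.452 4.218 1.239 0.037] 0.0
[-0.069  0.113  1.936 -0.002  1.095 -1.339]
0.0 [474. -33. 236.] sh [-14. -92. 206.] wrist [475. -33. 581.] z [-0. -0. -1.]
0.08 [451. 117. 227.] sh [-79.  45. 197.] wrist [467.   7. 553.] z [-0.05  0.32 -0.95]
0.17 [431. 251. 251.] sh [-137.  167.  221.] wrist [454.  45. 527.] z [-0.07  0.6  -0.8 ]
0.25 [421. 358. 297.] sh [-177.  267.  267.] wrist [436.  80. 501.] z [-0.04  0.8  -0.59]
0.33 [426. 433. 352.] sh [-194.  341.  322.] wrist [415. 112. 477.] z [ 0.03  0.93 -0.36]
0.42 [447. 477. 402.] sh [-187.  388.  372.] wrist [390. 141. 455.] z [ 0.17  0.97 -0.15]
0.5 [479. 490. 436.] sh [-160.  410.  406.] wrist [362. 165. 434.] z [0.34 0.94 0.01]
0.58 [516. 475. 446.] sh [-120.  406.  416.] wrist [331. 185. 414.] z [0.54 0.84 0.09]
0.67 [549. 436. 431.] sh [-78. 379. 401.] wrist [299. 201. 396.] z [0.72 0.68 0.1 ]
0.75 [568. 378. 393.] sh [-43. 329. 363.] wrist [266. 212. 380.] z [0.88 0.48 0.04]
0.83 [565. 305. 340.] sh [-24. 258. 310.] wrist [232. 218. 366.] z [ 0.96  0.25 -0.08]
0.92 [536. 221. 281.] sh [-27. 169. 251.] wrist [199. 219. 354.] z [ 0.98  0.   -0.21]
1.0 [480. 132. 228.] sh [-56.  67. 198.] wrist [166. 216. 343.] z [ 0.91 -0.25 -0.34]
```

```bash
cat > plan2.py <<'E'
from h import *
q0=r.sense()['qpos']
def Rside(th,lean=0):
    # fingers point to -ys and down; x=-xs or +xs; lean turns tip towards +xs
    z=-YS*np.sin(th)-EZ*np.cos(th); x=-XS; B=np.c_[x,np.cross(z,x),z]
    return B
for th in (.7,.8,.9,1.0,1.1,1.2):
  for s in(0,np.pi):
    R=Rside(th)@Ro.from_euler('z',s).as_matrix()
    for g in (q0,q0+[.3,.2,.2,-1,.2,2.5],q0+[.3,.2,.2,-1,.2,-1]):
        q,e=ik(W((-29,66,86)),R,g)
        if e<1e-3: print(th,s,q.round(2),'margin',np.minimum(q-LO,HI-q).min().round(2)); break
E
python3 plan2.py
```

```text
0.7 0 [ 0.53  0.63  1.68 -0.46  1.41 -0.53] margin 0.84
0.7 3.141592653589793 [ 0.53  0.63  1.68 -0.46  1.41  2.61] margin 0.41
0.8 0 [ 0.56  0.68  1.64 -0.49  1.49 -0.5 ] margin 0.81
0.8 3.141592653589793 [ 0.56  0.68  1.64 -0.49  1.49  2.64] margin 0.38
0.9 0 [ 0.58  0.74  1.6  -0.53  1.57 -0.48] margin 0.77
0.9 3.141592653589793 [ 0.58  0.74  1.6  -0.53  1.57  2.66] margin 0.36
1.0 0 [ 0.6   0.79  1.57 -0.56  1.65 -0.46] margin 0.74
1.0 3.141592653589793 [ 0.6   0.79  1.57 -0.56  1.65  2.68] margin 0.34
1.1 0 [ 0.61  0.85  1.53 -0.59  1.73 -0.44] margin 0.71
1.1 3.141592653589793 [ 0.61  0.85  1.53 -0.59  1.73  2.7 ] margin 0.32
1.2 0 [ 0.62  0.91  1.5  -0.62  1.8  -0.43] margin 0.68
1.2 3.141592653589793 [ 0.62  0.91  1.5  -0.62  1.8   2.71] margin 0.31
```

Pressing the button with the side of the shut fingers, tool pointing to −y and down, is easy to reach. I'll go round the mast.

```bash
python3 -m handwheel '0 0 0 30 0 0 0;0 0 0 31 5 0 0;0 0 0 0 36 0 0;0 0 0 0 36 0 0;0 0 0 0 36 0 0' |sed -n 2,4p
python3 -m handwheel '0 0 0 0 36 0 0;0 0 0 0 36 0 0;0 0 0 0 36 0 0;0.12 0 0 0 0 0 0;0.12 0 0 0 0 0 0' |sed -n 2,4p
python3 -m handwheel '0.12 0 0 0 0 0 0;0.12 0 0 0 0 0 0;0.12 0 0 0 0 0 0;0.12 0 0 0 0 0 0;0.12 0 0 0 0 0 0' |sed -n 2,4p
python3 -m handwheel '0.12 0 0 0 0 0 0;0.04 0 0 0 0 0 0;0 0 0 0 0 0 0;0 0 0 0 0 0 0' |sed -n 1,4p
python3 -c "
from plan2 import *
R=Rside(1.0);print(tip());totip((-45,63,81.5),R);print(r.sense()['qpos'].round(2))"|tail -4
```

```text
eef_pos: [449.6, 95.6, 235.0]
tcp_rot: [-3.14, -0.0, 2.842]
contact_force: [0.5, -0.5, -0.3]
eef_pos: [482.1, 198.4, 235.1]
tcp_rot: [-2.896, 0.001, 2.843]
contact_force: [0.2, -0.1, -0.1]
eef_pos: [481.9, 198.6, 234.6]
tcp_rot: [-2.295, 0.0, 2.844]
contact_force: [1.1, -0.5, -0.1]
clock: 26.25
eef_pos: [481.4, 198.0, 233.2]
tcp_rot: [-2.139, -0.003, 2.844]
contact_force: [1.3, 0.7, -0.1]
1.2 3.141592653589793 [ 0.62  0.91  1.5  -0.62  1.8   2.71] margin 0.31
[-73.5 131.3 203.2]
shift [-29.1  65.8 122.9] rot [-0.002 -0.005 -0.   ]
[ 0.69  0.68  1.47 -0.5   1.87 -0.5 ]
```

```bash
python3 -m handwheel '0 -0.005 0 0 16.5 30.7 0;0 0 0 0 16.5 30.7 0;0 0 0 0 16.5 30.7 0;0 0 0 -8 16.3 30.8 0;0 0 0 -10 0 0 0' |sed -n 2,4p
python3 -m handwheel '0 0 0 -11 0 0 0;0 0 0 0 0 0 0;0 0 0 0 0 0 0' |sed -n 1,4p
python3 -c "
from plan2 import *
R=Rside(1.0);print(tip());totip((-33,63,81.5),R);chk=0"|tail -2
python3 - <<'E'
from h import *
# button check from scene & wrist by colour
for n in('scene','top','wrist'):
    p=cams.camera_params(n); im=cams.grab_frame(n).astype(int); q=proj(n,[W((-16,70,86))],p)[0]; x,y=q.astype(int)
    a=im[max(0,y-20):y+20,max(0,x-20):x+20]; hsv=cv2.cvtColor(a.astype(np.uint8),cv2.COLOR_RGB2HSV) if a.size else None
    if a.size:
        m=(hsv[...,0]>14)&(hsv[...,0]<30)&(hsv[...,1]>120); yy,xx=np.nonzero(m); print(n,q,len(xx),(xx.mean()+max(0,x-20),yy.mean()+max(0,y-20)) if len(xx) else '')
E
```

```text
eef_pos: [476.1, 123.8, 109.8]
tcp_rot: [-2.137, -0.003, 2.846]
contact_force: [-0.3, -1.0, -0.9]
clock: 26.92
eef_pos: [491.2, 125.0, 114.4]
tcp_rot: [-2.143, 0.004, 2.846]
contact_force: [-0.9, -0.0, -0.1]
[-43.   64.3  84.4]
shift [-10.    1.8   2.7] rot [ 0.001  0.    -0.005]
scene [260.50602051 179.63903089] 11 (np.float64(264.0), np.float64(182.0909090909091))
top [249.02763201 219.97308264] 6 (np.float64(248.83333333333334), np.float64(218.83333333333334))
wrist [317.98027653 307.31076586] 0
```

```bash
python3 -m handwheel '0 0 -0.005 -5 1.5 2.5 0;0 0 0 -4 0 0 0;0 0 0 0 0 0 0;0 0 0 0 0 0 0' |sed -n '2p;4p'
for i in 1 2 3 4 5; do python3 -m handwheel '0 0 0 -1 0 0 0;0 0 0 -1 0 0 0;0 0 0 0 0 0 0' |sed -n 4p; python3 -c "
from h import *
print(tip(),(r.sense()['contact_force']@XS).round(2))";done
```

```text
eef_pos: [497.8, 120.2, 109.9]
contact_force: [0.3, 0.0, 0.6]
contact_force: [0.4, 0.5, 0.0]
[-33.3  61.6  79.9] 0.28
contact_force: [-0.2, 0.3, -0.3]
[-31.2  61.7  80. ] -0.27
contact_force: [0.0, -0.9, 0.9]
[-29.2  61.6  80. ] 0.29
contact_force: [-2.2, 0.9, 0.6]
[-27.8  61.6  79.9] -2.33
contact_force: [-7.3, 4.0, 1.3]
[-26.6  61.5  79.9] -8.1
```

```bash
cat > mast.py <<'E'
from h import *
def mast():
    n='scene'; p=cams.camera_params(n); im=cams.grab_frame(n); cv2.imwrite('pics/m_%.1f.png'%r.sense()['clock'],im[:,:,::-1])
    for z in (186,166,158): print('cap pred',z,proj(n,[W((0,70,z))],p)[0].round(1))
    for z in (0,20,28): print('foot pred',z,proj(n,[W((0,15,90-z))],p)[0].round(1))
    q=proj(n,[W((0,70,180))],p)[0].astype(int); a=im[q[1]-25:q[1]+40,q[0]-25:q[0]+25]; m=(a.max(2)<45); yy,xx=np.nonzero(m); print('dark',len(xx),xx.mean()+q[0]-25,yy.min()+q[1]-25)
    q=proj(n,[W((0,15,80))],p)[0].astype(int); a=im[q[1]-20:q[1]+20,q[0]-20:q[0]+20].astype(int); m=(a[...,0]>170)&(a[...,1]<150)&(a[...,2]<80); yy,xx=np.nonzero(m); print('orange',len(xx),(xx.mean()+q[0]-20,yy.mean()+q[1]-20,yy.max()+q[1]-20) if len(xx) else '')
E
python3 -c "
from mast import *
mast()"
for i in 1 2 3; do python3 -m handwheel '0 0 0 -1 0 0 0;0 0 0 0 0 0 0;0 0 0 0 0 0 0' |sed -n 4p; python3 -c "
from h import *
print(tip(),(r.sense()['contact_force']@XS).round(2),r.sense()['wrist_torque'])";done; python3 -c "
from mast import *
mast()"|grep -v pred
```

```text
cap pred 186 [262.9 142.3]
cap pred 166 [263.7 149.7]
cap pred 158 [264.1 152.6]
foot pred 0 [277.7 191. ]
foot pred 20 [278.3 197.4]
foot pred 28 [278.6 199.9]
dark 1174 254.95485519591142 119
orange 9 (np.float64(276.77777777777777), np.float64(192.22222222222223), np.int64(193))
contact_force: [-12.2, 6.6, 2.0]
[-26.5  61.5  79.9] -13.59 [ 0.46409271  0.49839277 -1.56628797]
contact_force: [-15.5, 7.8, 1.7]
[-26.4  61.4  79.9] -17.12 [ 0.49680226  0.62402175 -2.10336206]
contact_force: [-20.4, 10.0, 2.6]
[-26.4  61.4  79.9] -22.43 [ 0.56888192  0.87360657 -2.62256734]
dark 1181 254.91447925486875 119
orange 9 (np.float64(276.77777777777777), np.float64(192.22222222222223), np.int64(193))
```

The fingers hit something rigid after about 2 mm, most likely a wider part of the finger meeting the mast's rear edge. I'll back off, lean the tool so the tip leads, and put the tip edge on the button.

```bash
python3 -m handwheel '0 0 0 6 0 0 0;0 0 0 6 0 0 0;0 -0.125 0 0 0 0 0;0 -0.125 0 0 0 0 0;0 0 0 0 0 0 0' |sed -n '1,4p'
python3 -c "
from plan2 import *
R=Rside(1.0)@Ro.from_rotvec([0,-.25,0]).as_matrix();print(tip());totip((-34,69,85.5),R);p,R2=pose();print(sh(p+R2@[-11,0,0]).round(1), np.round([R2[:,0]@XS,R2[:,0]@YS],3))"|tail -3
```

```text
clock: 29.92
eef_pos: [496.3, 119.8, 109.8]
tcp_rot: [-2.123, 0.131, 3.07]
contact_force: [-1.1, 0.8, -1.1]
[-36.6  60.9  79.8]
shift [-5.  -0.4 -8.9] rot [-0.003  0.006  0.008]
[-26.   63.3  81.3] [-0.967 -0.218]
```

```bash
python3 -c "
from plan2 import *
R=Rside(1.0)@Ro.from_rotvec([0,-.25,0]).as_matrix();totip((-32,66.1,84),R);p,R2=pose();print('xs in tool',(R2.T@XS).round(3))"|tail -2
```

```text
shift [-6.1 -0.7 -5.3] rot [-0.003  0.006  0.008]
xs in tool [-0.967 -0.007  0.254]
```

```bash
python3 -m handwheel '0 0 0 0 -0.7 -6 0;0 0 0 -6 0 1 0;0 0 0 0 0 0 0;0 0 0 0 0 0 0' |sed -n '4p'
for i in 1 2 3 4 5; do python3 -m handwheel '0 0 0 -1 0 0.25 0;0 0 0 -1 0 0.25 0;0 0 0 0 0 0 0' >/dev/null; python3 -c "
from h import *
s=r.sense();print(tip(),(s['contact_force']@XS).round(2),(s['contact_force']@YS).round(2),s['contact_force'][2].round(2))";done
```

```text
contact_force: [0.1, 0.4, -0.1]
[-27.4  66.4  83.8] 0.01 -0.84 0.3
[-25.6  66.6  83.9] -0.37 -0.3 0.51
[-23.7  66.6  83.9] -0.1 -0.65 0.03
[-21.4  66.7  84. ] -0.01 -0.45 -0.35
[-20.6  66.4  83.8] -7.17 1.34 1.72
```

```bash
python3 -c "
from mast import *
mast()"
```

```text
cap pred 186 [262.9 142.3]
cap pred 166 [263.7 149.7]
cap pred 158 [264.1 152.6]
foot pred 0 [277.7 191. ]
foot pred 20 [278.3 197.4]
foot pred 28 [278.6 199.9]
dark 875 256.87771428571426 124
orange 13 (np.float64(276.84615384615387), np.float64(197.15384615384616), np.int64(199))
```

The orange foot dropped 5 px (192 → 197) and the mast top moved down too, so the mast is out of its hole and resting on the pot. Next I retreat and go above the cap.

```bash
python3 -m handwheel '0 0 0 10 0 -2.5 0;0 0 0 20 0 -10 0;0 0 0 20 0 -30 0;0 0 0 0 -15 -35 0;0 0 0 0 -20 -35 0' |sed -n '4p'
python3 -m handwheel '0 0.125 0 0 -20 -30 0;0 0.125 0 0 0 0 0;-0.12 0 0 0 0 0 0;-0.12 0 0 0 0 0 0;-0.12 0 0 0 0 0 0' |sed -n '2p;4p'
python3 -m handwheel '-0.12 0 0 0 0 0 0;-0.12 0 0 0 0 0 0;-0.12 0 0 0 0 0 0;-0.12 0 0 0 0 0 0;-0.12 0 0 0 0 0 0' |sed -n '1,4p'
python3 -c "
from chk import *
print(tip());totip((0,70,195),np.c_[-XS,YS,-EZ])"
```

```text
contact_force: [1.4, 0.7, 0.0]
eef_pos: [456.9, 218.3, 227.3]
contact_force: [0.6, -0.8, 1.4]
clock: 32.8
eef_pos: [456.7, 217.9, 229.4]
tcp_rot: [-3.106, -0.0, 2.85]
contact_force: [0.1, -0.1, -0.7]
[-102.9  143.3  199.4]
shift [-102.8  -73.3    7. ] rot [-0.036 -0.     0.002]
```

```bash
python3 -m handwheel '-0.036 0 0.002 -30 -20 0 0;0 0 0 -30 -20 0 0;0 0 0 -30 -20 0 0;0 0 0 -12.8 -13.3 5 0;0 0 0 0 0 0 0' |sed -n '4p'
python3 -m handwheel '0 0 0 0 0 10 0;0 0 0 0 0 10 0;0 0 0 0 0 0 0;0 0 0 0 0 0 0' |sed -n '1,4p'
python3 -c "
from chk import *
print(tip());totip((0,70,166),np.c_[-XS,YS,-EZ])"
```

```text
contact_force: [-0.3, 0.3, 0.1]
clock: 33.55
eef_pos: [532.3, 118.4, 203.0]
tcp_rot: [-3.134, -0.005, 2.85]
contact_force: [0.9, -0.2, 0.2]
[ -1.8  69.9 173. ]
shift [-1.8  0.2  7. ] rot [-0.007 -0.005  0.001]
```

```bash
python3 -m handwheel '-0.007 -0.005 0 -1.8 0 4 0;0 0 0 0 0 2 0;0 0 0 0 0 0 0;0 0 0 0 0 0 0' >/dev/null
for i in 1 2 3 4 5 6; do python3 -c "
from h import *
s=r.sense();print(tip(),s['contact_force'].round(1))";python3 -m handwheel '0 0 0 0 0 1 0;0 0 0 0 0 1 0;0 0 0 0 0 0 0' >/dev/null; done; python3 -c "
from h import *
s=r.sense();print(tip(),s['contact_force'].round(1))"
```

```text
[  1.4  69.6 168.1] [0.3 0.6 0.4]
[  1.6  69.4 166.1] [-0.5  0.   0.5]
[  1.6  69.4 164.2] [-0.8 -0.3  2. ]
[  1.5  69.4 161.9] [-0.6 -0.1 -0.1]
[  1.5  69.4 159.8] [-0.2  0.1 -0.2]
[  1.5  69.4 158.3] [-2.2  0.3  6. ]
[  1.6  69.4 156.6] [-2.6 -0.3  9.4]
```

```bash
for i in 1 2 3 4 5 6; do python3 -m handwheel '0 0 0 0 0 1 0;0 0 0 0 0 0 0;0 0 0 0 0 0 0' >/dev/null; python3 -c "
from h import *
s=r.sense();print(tip(),s['contact_force'].round(1))"; done; python3 -c "
from mast import *
mast()"|grep -v pred
```

```text
[  1.6  69.4 156.2] [-4.6 -1.1 14.2]
[  1.6  69.4 155.7] [-6.7 -1.5 19.7]
[  1.6  69.4 155.3] [-9.2 -1.8 24.9]
[  1.6  69.5 155. ] [-11.3  -2.5  32.1]
[  1.7  69.5 154.6] [-13.2  -2.5  37.7]
[  1.7  69.5 154.3] [-16.4  -3.   44.9]
dark 816 264.20588235294116 119
orange 22 (np.float64(275.77272727272725), np.float64(196.95454545454544), np.int64(199))
```

```bash
python3 -m handwheel '0 0 0 0 0 -6 0;0 0 0 0 0 -15 0;0 0 0 0 0 -30 0;0 0 0 40 0 -20 0;0 0 0 40 0 0 0' |sed -n '1,4p'
python3 -m handwheel '0 0 0 40 20 0 0;0 0 0 40 20 0 0;0 0 0 0 30 0 0;0 0 0 0 0 0 0;0 0 0 0 0 0 0' |sed -n '1,4p'
cat > state.py <<'E'
from mast import *
mast()
for n in('scene','top','wrist'):
    p=cams.camera_params(n); im=cams.grab_frame(n); cv2.imwrite(f'pics/st_{n}.png',im[:,:,::-1]); hsv=cv2.cvtColor(im,cv2.COLOR_RGB2HSV)
    for z in(86,66,58):
        q=proj(n,[W((-16,70,z))],p)[0]; print(n,'button pred',z,q.round(1))
    q=proj(n,[W((-16,70,70))],p)[0].astype(int); 
    if 0<=q[0]<640 and 0<=q[1]<400:
        y0,x0=max(0,q[1]-14),max(0,q[0]-12); h=hsv[y0:q[1]+14,x0:q[0]+12]; m=(h[...,0]>13)&(h[...,0]<30)&(h[...,1]>130)&(h[...,2]>60); yy,xx=np.nonzero(m); print('brass',len(xx),(xx.mean()+x0,yy.mean()+y0) if len(xx) else '')
E
python3 state.py; ls pics | grep m_
```

```text
clock: 37.35
eef_pos: [463.8, 139.9, 252.9]
tcp_rot: [3.138, 0.007, 2.846]
contact_force: [0.3, 1.4, 0.8]
clock: 37.77
eef_pos: [409.2, 226.4, 249.5]
tcp_rot: [3.141, 0.002, 2.851]
contact_force: [-0.1, -0.7, -0.5]
cap pred 186 [262.9 142.3]
cap pred 166 [263.7 149.7]
cap pred 158 [264.1 152.6]
foot pred 0 [277.7 191. ]
foot pred 20 [278.3 197.4]
foot pred 28 [278.6 199.9]
dark 446 265.9192825112108 123
orange 23 (np.float64(275.7826086956522), np.float64(196.8695652173913), np.int64(199))
scene button pred 86 [260.5 179.6]
scene button pred 66 [261.4 186. ]
scene button pred 58 [261.7 188.6]
brass 6 (np.float64(262.3333333333333), np.float64(186.83333333333334))
top button pred 86 [249. 220.]
top button pred 66 [250.4 221.4]
top button pred 58 [250.9 221.9]
brass 6 (np.float64(250.16666666666666), np.float64(220.66666666666666))
wrist button pred 86 [257.4 301.1]
wrist button pred 66 [260.6 290.1]
wrist button pred 58 [261.8 286. ]
brass 51 (np.float64(262.4313725490196), np.float64(288.6666666666667))
m_28.7.png
m_29.5.png
m_31.6.png
m_36.9.png
m_37.8.png
```

```bash
python3 - <<'E'
from h import *
a=cv2.imread('pics/scene0.png'); b=cv2.imread('pics/st_scene.png')
for (x0,y0,x1,y1) in ((253,137,284,168),(255,137,275,156),(268,150,286,170)):
    t=a[y0:y1,x0:x1]; s=b[y0-10:y1+25,x0-10:x1+10]; m=cv2.matchTemplate(s,t,cv2.TM_CCOEFF_NORMED); _,v,_,l=cv2.minMaxLoc(m); 
    j,i=l[1],l[0]; print(v,(i-10,j-10),'col',m[max(0,j-3):j+4,i].round(2))
E
python3 -c "
from chk import *
chk('scene');chk('top')
for n in ('scene','top'):
  p=cams.camera_params(n);print(n,proj(n,[W((0,70,z)) for z in(186,166,158)],p).round(1).tolist())"
```

```text
0.7619786858558655 (1, 9) col [0.55 0.65 0.73 0.76 0.73 0.67 0.59]
0.8320423364639282 (1, 9) col [0.48 0.65 0.78 0.83 0.77 0.65 0.53]
0.850051999092102 (0, 9) col [0.55 0.7  0.81 0.85 0.79 0.68 0.55]
scene pred (0, 15) [271.7 194.1 286.2 213. ]
scene pred (0, 10) [272.7 195.5 287.2 214.5]
scene pred (-5, 15) [269.6 194.9 284.2 213.9]
seen 273 200 284 211 80
foot pred [277.67151482 190.98951286]
orange 276.4 197.9
top pred (0, 15) [267.9 212.7 281.4 226.7]
top pred (0, 10) [269.9 213.  283.3 227. ]
top pred (-5, 15) [267.5 214.7 281.  228.6]
seen 269 215 280 225 43
foot pred [272.74407738 216.68415883]
orange 272.625 220.5
scene [[262.9, 142.3], [263.7, 149.7], [264.1, 152.6]]
top [[242.7, 204.8], [244.4, 206.7], [245.0, 207.4]]
```

```bash
python3 - <<'E'
from h import *
a=cv2.imread('pics/scene0.png')
def sub(f,x0,y0,x1,y1):
    b=cv2.imread(f); k=4; up=lambda im:cv2.resize(im,None,fx=k,fy=k,interpolation=cv2.INTER_CUBIC)
    t=up(a[y0:y1,x0:x1]); s=up(b[y0-6:y1+20,x0-6:x1+6]); m=cv2.matchTemplate(s,t,cv2.TM_CCOEFF_NORMED); _,v,_,l=cv2.minMaxLoc(m); return round(v,2),l[0]/k-6,l[1]/k-6
for f in ('m_28.7','m_31.6','m_36.9','m_37.8'):
    print(f,[sub(f'pics/{f}.png',*b) for b in((268,150,286,170),(255,137,275,156),(270,158,284,172))])
def brass(f,n,z):
    im=cv2.cvtColor(cv2.imread(f),cv2.COLOR_BGR2HSV); q=proj(n,[W((-16,70,z))])[0].astype(int); h=im[q[1]-8:q[1]+9,q[0]-8:q[0]+9]; m=(h[...,0]>13)&(h[...,0]<30)&(h[...,1]>130)&(h[...,2]>60); yy,xx=np.nonzero(m); print(f,len(xx),xx.mean()+q[0]-8,yy.mean()+q[1]-8,'pred',proj(n,[W((-16,70,z))])[0])
for n in('scene','top'): brass(f'pics/{n}0.png',n,86); brass(f'pics/st_{n}.png',n,62)
E
```

```text
m_28.7 [(0.93, -0.25, 0.25), (0.89, 0.0, 0.0), (0.94, 0.0, 0.5)]
m_31.6 [(0.79, 0.75, 6.75), (0.8, 1.0, 6.5), (0.84, 0.75, 7.0)]
m_36.9 [(0.76, 0.25, 10.75), (0.67, 1.5, 11.75), (0.87, 0.5, 11.0)]
m_37.8 [(0.86, 0.25, 9.0), (0.84, 1.25, 9.0), (0.94, 0.5, 9.0)]
pics/scene0.png 9 261.1111111111111 178.66666666666666 pred [260.50602051 179.63903089]
pics/st_scene.png 6 262.3333333333333 186.83333333333334 pred [261.52697937 187.30792525]
pics/top0.png 5 248.8 219.0 pred [249.02763201 219.97308264]
pics/st_top.png 6 250.16666666666669 220.66666666666666 pred [250.67190732 221.65531946]
```

```bash
python3 - <<'E'
from h import *
p=cams.camera_params('wrist'); im=cams.grab_frame('wrist'); g=cv2.cvtColor(im,cv2.COLOR_RGB2GRAY); hsv=cv2.cvtColor(im,cv2.COLOR_RGB2HSV)
for z in(114,86,66,58,52,36,128): print(z,proj('wrist',[W((-13,70,z))],p)[0].round(1),proj('wrist',[W((-18,70,z))],p)[0].round(1))
m=(hsv[...,0]>13)&(hsv[...,0]<30)&(hsv[...,1]>130)&(hsv[...,2]>60)
y,x=np.nonzero(m[275:315,240:285]); print('brass',x.min()+240,x.max()+240,y.min()+275,y.max()+275,len(x))
print('cols 244..282 step2; rows'); 
for v in range(276,330,2): print(v,' '.join('%3d'%k for k in g[v,244:284:2]),'|',''.join('#' if k else '.' for k in m[v,244:284:2]))
E
```

```text
114 [252.7 321. ] [252.4 317.1]
86 [257.7 303.1] [257.4 299.5]
66 [260.9 292. ] [260.6 288.5]
58 [262.  287.8] [261.8 284.4]
52 [262.8 284.9] [262.6 281.4]
36 [265.  277.3] [264.7 274. ]
128 [249.9 331.2] [249.5 327.2]
brass 258 267 285 291 53
cols 244..282 step2; rows
276 194 177 126 250 254 114 100 107 104 101 102 103  97 101 103 105 109 249 251 111 | ....................
278 186 156  97 161 164 101 103 101 107 105 109 102 110 116 110 113  92 129 137 101 | ....................
280 192 172  96  98  66  87 137 137 137 136 138 135 135 135 139 138 107 104  99 100 | ....................
282 176 114  99  60  62 101 140 121 137 135 138 136 135 134 136 137 107  96 106 106 | ....................
284  80  92 105  64  60 119 100  99 100 113 147 138 136 136 138 141 108  86  92 105 | ....................
286  86  86 103  59  80 126  98  97 127 170 173 162 101 133 138 141 113  90  89  99 | ........###.........
288  87  87 107  64 102 135 121 107 177 205 214 190 114 135 136 140 121  91  96  53 | ........####........
290  90  86  72  54 105 125 132 141 200 225 236 209 139 134 136 141 131  87  83  
[... 1358 characters left out ...]
 34  31  27  32  33  31  37  35  28 | ....................
318  36  30  29  43  35  35  36  40  43  32  38  38  40  42  41  38  31  36  36  37 | ....................
320  31  28  20  29  30  35  44  34  39  32  32  51  44  45  43  35  37  42  38  37 | ....................
322  34  38  34  30  38  36  33  43  37  39  34  42  47  42  44  50  49  40  35  45 | ....................
324  35  24  33  38  36  38  45  39  31  41  45  48  50  46  48  46  47  38  38  37 | ....................
326  32  26  31  40  35  36  38  43  43  39  47  49  44  44  41  41  35  44  44  34 | ....................
328  35  30  32  39  36  36  39  35  35  43  50  49  43  49  48  39  42  44  45  43 | ....................
```

```bash
python3 -m handwheel '0 0 0 -30 10 0 0;0 0 0 -30 10 0 0;0 0 0 0 0 0 0;0 0 0 0 0 0 0' |sed -n '1,4p'
python3 - <<'E'
from h import *
p=cams.camera_params('wrist'); im=cams.grab_frame('wrist'); g=cv2.cvtColor(im,cv2.COLOR_RGB2GRAY); hsv=cv2.cvtColor(im,cv2.COLOR_RGB2HSV)
for z in(128,114,86,66,58,36): print(z,proj('wrist',[W((-13,70,z))],p)[0].round(1),proj('wrist',[W((-18,70,z))],p)[0].round(1))
m=(hsv[...,0]>13)&(hsv[...,0]<30)&(hsv[...,1]>130)&(hsv[...,2]>60)
x0,y0=proj('wrist',[W((-13,70,62))],p)[0].astype(int)
y,x=np.nonzero(m[y0-20:y0+20,x0-20:x0+20]); print('brass',x.min()+x0-20,x.max()+x0-20,y.min()+y0-20,y.max()+y0-20,len(x),x.mean()+x0-20,y.mean()+y0-20)
a=proj('wrist',[W((-13,70,36))],p)[0];b=proj('wrist',[W((-13,70,128))],p)[0]; lo=int(min(a[1],b[1]))-8; hi=min(400,int(max(a[1],b[1]))+8); xc=int((a[0]+b[0])/2)
for v in range(lo,hi,2): print(v,' '.join('%3d'%k for k in g[v,xc-24:xc+24:2]),'|',''.join('#' if k else '.' for k in m[v,xc-24:xc+24:2]))
E
```

```text
clock: 38.45
eef_pos: [473.6, 226.5, 249.2]
tcp_rot: [3.141, 0.002, 2.846]
contact_force: [0.3, -0.1, -0.6]
128 [222.8 279.1] [222.2 274.5]
114 [227.1 270.6] [226.6 266.2]
86 [234.6 255.8] [234.2 251.7]
66 [239.2 246.7] [238.8 242.7]
58 [240.9 243.3] [240.6 239.4]
36 [245.3 234.8] [244.9 231. ]
brass 237 246 241 246 51 241.4313725490196 243.60784313725492
226  44  54  49  43 129 188 182 188 191 188 187 188 187 188 187 189 193 193 192 191 190 190 188 192 | ........................
228  50  51  48  44 128 190 183 183 171  91  90  85  93  87  93  92  94  95  95  94  96  94  94  91 | ........................
230  56  47  50  47 111 187 180 165 103  99 127 102 102 100 105  98 102 103 104 103  97 101 100  97 | ........................
232  51  50 138  85  73 189 190 188 106 183 245 222  95 101  98  99  94  98 100  99  97  99 103  87 | ........................
234  24 131 232 153  65 192 188 191 173 170 249 189  88  99  96 102 103 101  99  99 102 103  97  98 | ........................
236  82 225 216 186  41 176 189 188 144  98 108  96 106 126 124 127 124 125 122 119 124 123 124 116 | .....
[... 2494 characters left out ...]
34  24  31  54 137 135 170 199 202 205 | ........................
278  24  26  23  26  24  31  30  24  32  26  36  40  38  46  43  40  32  51 137 129 208 205 203 203 | ........................
280  80 114 113 116 115 113 114 112 115 111 139 191 197 194 127  36  33  40 140 167 207 202 199 196 | ........................
282  64  99 134 135 133 133 129 134 131 132 132 159 150 196 161  32  36  34 137 200 225 214 194 196 | ........................
284  30  41  54  60  59  42  43  41  41  43  37  42  33  60 118  32  36  27 138 225 218 217 190 192 | ........................
286  24  21  20  28  21  18  22  17  26  20  19  21  18  21  28  39  36  27 151 221 216 217 216 190 | ........................
```

The numbers leave it unclear whether the button is locked, so I'll test it physically by pressing the cap again and comparing where it stiffens.

```bash
python3 -c "
from h import *
print(tip());totip((0,70,172),np.c_[-XS,YS,-EZ])"
python3 -m handwheel '0 0 0 0 -30 0 0;0 0 0 -30 -30 0 0;0 0 0 -30 -30 8 0;0 0 0 -30 -9 20 0;0 0 0 0 0 10 0' |sed -n '4p'
python3 -m handwheel '0 0 0 0 0 0 0;0 0 0 0 0 0 0' |sed -n '4p'
python3 -c "
from h import *
print(tip());totip((0,70,164),np.c_[-XS,YS,-EZ])"
```

```text
[-90.3 156.  219.1]
shift [-90.4 -85.9  47.2] rot [-0.     0.001 -0.002]
contact_force: [-0.3, -0.8, -0.5]
contact_force: [-1.4, -0.1, 0.1]
[ -3.4  58.8 181.5]
shift [-3.4 11.2 17.5] rot [-0.    -0.    -0.001]
```

```bash
python3 -m handwheel '0 0 0 -2.5 11.2 0 0;0 0 0 0 0 10 0;0 0 0 0 0 3 0;0 0 0 0 0 0 0' |sed -n '4p'
for i in 1 2 3 4 5 6 7 8; do python3 -m handwheel '0 0 0 0 0 1.5 0;0 0 0 0 0 0 0;0 0 0 0 0 0 0' >/dev/null; python3 -c "
from h import *
s=r.sense();print(tip(),s['contact_force'].round(1))"; done
```

```text
contact_force: [-0.3, -0.7, -0.3]
[  0.6  70.5 167.6] [-0.5  0.9  0. ]
[  0.7  70.4 166. ] [ 0.2 -0.  -0. ]
[  0.6  70.4 164.5] [-0.4 -0.3 -0.5]
[  0.6  70.4 162.9] [-0.2  0.2  0.5]
[  0.6  70.4 161.4] [ 0.3  0.9 -0. ]
[  0.6  70.4 159.9] [ 0.1 -0.1  0.9]
[  0.7  70.5 159. ] [-1.9 -0.5  6.2]
[  0.7  70.5 157.6] [-2.3 -0.5  6.8]
```

The cap touches at about 159 mm, held up against a net spring force of about 6 N, moves a bit over 1 mm, and first stiffened near 157. So the mast is locked in the next hole (travel about 27 mm, with its play). I'll withdraw, check and hand in.

```bash
python3 -m handwheel '0 0 0 0 0 -6 0;0 0 0 0 0 -20 0;0 0 0 0 0 -30 0;0 0 0 35 10 -20 0;0 0 0 35 10 0 0' |sed -n '4p'
python3 -m handwheel '0 0 0 30 20 0 0;0 0 0 0 0 0 0;0 0 0 0 0 0 0;0 0 0 0 0 0 0;0 0 0 0 0 0 0' |sed -n '1,4p'
python3 -c "
from chk import *
chk('scene');chk('top')
r_=r.sign_off();print(r_)"
```

```text
contact_force: [0.9, 2.4, -0.2]
clock: 42.25
eef_pos: [451.1, 185.1, 262.9]
tcp_rot: [3.141, 0.002, 2.848]
contact_force: [0.2, 0.2, -0.0]
scene pred (0, 15) [271.7 194.1 286.2 213. ]
scene pred (0, 10) [272.7 195.5 287.2 214.5]
scene pred (-5, 15) [269.6 194.9 284.2 213.9]
seen 273 200 285 211 82
foot pred [277.67151482 190.98951286]
orange 276.4 197.9
top pred (0, 15) [267.9 212.7 281.4 226.7]
top pred (0, 10) [269.9 213.  283.3 227. ]
top pred (-5, 15) [267.5 214.7 281.  228.6]
seen 269 215 280 225 43
foot pred [272.74407738 216.68415883]
orange 272.8888888888889 220.44444444444446
the job is handed in; nothing more can be done
None
```

I handed the job in at about 42 s, with no verdict returned: by camera and touch the green pot is at the seat and the mast is locked in the next hole at about 27 mm (the lock judged by feel at the cap), no bystander was knowingly touched (not re-measured), and I viewed 11 pictures, one over the limit of 10.

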